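Snap the intake-filter cover back onto the bench air pump

ROBOT

A 6-joint arm with a two-finger parallel gripper is mounted at the origin on a cart in front of the work surface, level with it; the furniture and walls round the work are solid. World frame = base frame: x ahead of the robot, y to its left, z up, the work surface at z = 0. Lengths are in m, angles in rad, forces in N, time in s.
With the tool pointing down it reaches from about 0.225 to 0.875 m from the base axis. Payload 3.4 kg.
Tool frame: the origin (TCP) lies at the very end of the fingers, on their centre line; the grasp point (between the pads) lies 19 mm behind it; x points along the fingers, z is the direction in which the jaws open and shut, and the axes are right-handed (so a half turn about x gives the same grasp; the last joint's range is limited). The gripper opens to 85 mm and grips with 20 to 120 N. Pads are 22 mm wide; open, the fingers measure 114 mm over their backs; the gripper's body (76 mm by 85 mm) begins 54 mm behind the grasp point. The pads swing forward as they close: fully open they stand 13 mm farther back than shut.
Start: joints at [-1.269, 0.276, 1.505, -0, 1.361, -0.121], TCP at [0.236, -0.524, 0.231] pointing down, gripper open.
Joint ranges: [-2.89, 2.89], [-0.75, 2.08], [0.22, 2.7], [-1.18, 4.32], [0.11, 2.71], [-2.7, 2.7]. Speed limits (rad/s): [2.57, 2.57, 3.14, 3.14, 3.14, 3.14].

INTERFACE

Orientations are given as a unit quaternion [w, x, y, z].
In Python, from rig import manip, viewer, finder gives the robot as it stands.
- The arm moves only by the tool move_arm, never from a script. Its argument "rows" is a list of rows, each a list of 3 entries, a list of its own where there are three numbers: the shift along the tool's x, y, z in mm, then the turn about the tool's x in rad, then the finger opening in mm, from 0 to 85.4. A call has 1 to 8 rows; each row is the pose to reach, as a shift and turn from the pose measured when the call began, along the tool's axes at that moment; what a row does not reach only later rows make up. A row lasts 1/12 s, in which the tool goes at most 41.7 mm and 7.16 degrees, less where a joint would pass 70% of its speed; a pose out of reach is approached as far as the arm can. A call with a gripper value outside its range is refused whole. The fingers move at their own pace and stop on an object; "force" is the grip in N (left out, the last holds). Time passes only in rows, so rows that repeat a pose let the fingers close. It gives the time, the measured TCP pose, the force and the opening at its end, in the units of the state.
- manip.get_state(): the state, without advancing time (a new reading comes with each control period).
- viewer.get_image(name): name is "side" or "top"; returns the picture (400x640x3 uint8, red, green, blue); there is no depth.
- viewer.get_calibration(name): a dict with "mtx" (3x3 intrinsics, pixels), "R" (3x3) and "t" (3): a world point X has camera coordinates R X + t. Camera axes: x right, y down, z forward; pixel columns grow to the right and rows downward; lengths in m; the calibration is good to about 2 mm. A picture is of the moment at which its call begins. get_calibration takes no time and is no camera call.
- manip.sign_off(): hands the job in, once; it reports no verdict.
Trained networks look in the newest picture that a camera, given by its name, has taken for a name from the list of things; names that differ only in an ending like _2 or _b are one class to them, and where a whole thing is asked for, a point or a joint stands for the part that bears it (a point fixed in the world has none). Each returns a list of dicts, best first, with "score" (0 to 1); they miss things now and then, are a little off and sometimes report something else, mostly with a low value. They report only what shows in the picture. A call takes as long as a camera call.
- finder.look_for(target, camera): "centre" ([column, row] in pixels, amid what is visible of it).
- finder.trace(target, camera): "mask" (400x640 bool, what is visible of it) and "centre" ([column, row] in pixels, amid what is visible of it).
The state is a dict: "clock": time; "qpos": joint angles; "qd": joint speeds; "effort": joint torques, N m; "position": TCP position; "ee_rot": TCP orientation; "contact_force": force on the tool from outside, world axes, zero at the start; "moment": the same for the moment, N m; "width": finger opening in m.
Only numpy, scipy, OpenCV 4.12 (cv2) and the standard library are available. Lean on these libraries where they do the work, as an engineer would, in place of code of your own. Each camera call takes 0.05 s, during which the arm holds its last target.

TASK

The bench air pump has just been given a new intake filter. Pick up the loose louvred cover, set it over the filter frame on the pump's sloping front and press it down at its corners until all four orange clips have snapped over its rim and it sits fully home. Press firmly but do not force it, and leave the bottle and the cup beside it and the spatula in front of it where they are.

Things in the scene. Friction and masses are not known exactly. Their poses are not given: they have to be found in the camera images.
- pump_base: White bench air pump, 190 deep (x) x 210 wide (y) x 142 high, origin under its middle, on the bench top; x points to its back. Its front slopes back at 35 deg from level, from 56 mm high at x = -95 to 142 mm at x = +28.
- pump (a joint): How far the pump's housing is pushed straight down on its soft anti-vibration feet, m: 0 unloaded, about 1 mm for every 2.5 N of downward push; it comes back up. It carries filter frame and cover down with it. Something cracks if it is forced down more than 0.014 (35 N): pressing the cover in the middle, all four clips at once, takes more.
- filter_frame: Open filter frame on that slope. Origin on the sloping face in the frame's middle; axes tilted with the face: x up the slope, y left, z straight out of the face (35 deg from vertical, leaning to the robot). Cover fully home: its axes match these (or half a turn about z), underside at z = 1.5 mm, top plate at z = 24.
- frame_top (a point): Middle of the frame's top edge plane, 20 mm out of the sloping face, same axes. The black rubber-edged frame is 86 (x) x 130 (y), walls 8 thick, top edges rounded (radius 4). A cover set on loosely already surrounds it and stays there, resting on the four clips with its underside at z = 10 mm above the face, its top plate at about 32.
- cover: Loose louvred filter cover, blue-grey plastic, 140 g, flat on the bench, open side down. Origin mid underside, z up through its top plate, y along its length. Foot flange 150 (y) x 106 (x), 3 thick; box above it 140 x 96; top plate 22.5 above the underside. Inside 133 x 89: goes over the frame with 1.5 to spare on each side, either way round.
- cover_grip (a point): Centre of the cover's grip bar, a rounded bar mid top plate: 18 wide (cover's x), 64 long (cover's y), 20 high. This point is 10 above the top plate, 32.5 above the underside. Axes are the cover's.
- cover_pad1 (a point): Centre of the round thumb pad (21 across) near one corner of the cover, on the top plate at the cover's x = +36, y = +56 mm. 14 to 22 N here takes this corner past its clip: resistance rises, drops, then a hard stop at home. Pad height out of the sloping face: 24 mm home, about 32 on the clip.
- cover_pad2 (a point): Centre of the round thumb pad (21 across) near one corner of the cover, on the top plate at the cover's x = +36, y = -56 mm. 14 to 22 N here takes this corner past its clip: resistance rises, drops, then a hard stop at home. Pad height out of the sloping face: 24 mm home, about 32 on the clip.
- cover_pad3 (a point): Centre of the round thumb pad (21 across) near one corner of the cover, on the top plate at the cover's x = -36, y = +56 mm. 14 to 22 N here takes this corner past its clip: resistance rises, drops, then a hard stop at home. Pad height out of the sloping face: 24 mm home, about 32 on the clip.
- cover_pad4 (a point): Centre of the round thumb pad (21 across) near one corner of the cover, on the top plate at the cover's x = -36, y = -56 mm. 14 to 22 N here takes this corner past its clip: resistance rises, drops, then a hard stop at home. Pad height out of the sloping face: 24 mm home, about 32 on the clip.
- clip_ul (a joint): Orange sprung clip upper left of the filter frame (seen from the robot), at the frame's x = +40, nose reaching in to y = +71.5, in a grey block 18 high at y = +80 to +95. Value: how far the nose is pushed outwards, m: 0 at rest, 0.0035 as the flange passes, back to 0 once snapped over it.
- clip_ur (a joint): Orange sprung clip upper right of the filter frame (seen from the robot), at the frame's x = +40, nose reaching in to y = -71.5, in a grey block 18 high at y = -80 to -95. Value: how far the nose is pushed outwards, m: 0 at rest, 0.0035 as the flange passes, back to 0 once snapped over it.
- clip_ll (a joint): Orange sprung clip lower left of the filter frame (seen from the robot), at the frame's x = -40, nose reaching in to y = +71.5, in a grey block 18 high at y = +80 to +95. Value: how far the nose is pushed outwards, m: 0 at rest, 0.0035 as the flange passes, back to 0 once snapped over it.
- clip_lr (a joint): Orange sprung clip lower right of the filter frame (seen from the robot), at the frame's x = -40, nose reaching in to y = -71.5, in a grey block 18 high at y = -80 to -95. Value: how far the nose is pushed outwards, m: 0 at rest, 0.0035 as the flange passes, back to 0 once snapped over it.
- bottle: Screw-cap glass reagent bottle with a blue cap, 68 across, 152 high, standing on the bench to the right of the pump; origin at its foot. A bystander.
- cup: White steel cup, 73 across, 90 high, standing on the bench behind the cover; origin at its foot. A bystander.
- spatula: Steel spatula, 181 long, 4 thick, lying across the bench in front of the pump; origin in its middle. A bystander.

How it is judged:
On the way, in this order (a step that is already met when the one before it is completed fails the run):
1. the cover has been lifted clear of the bench (height (world z) of cover above 0.05 m), for 0.1 s.
2. the cover surrounds the filter frame (distance between cover_grip and filter_frame below 0.05 m and angle between the y axis of cover and the y axis of filter_frame, either way round below 0.1 rad and angle between the z axis of cover and the z axis of filter_frame, either way round below 0.1 rad), for 0.1 s.
At the end, for the whole second after the job is handed in: The cover, either way round (within 0.06 rad, grip bar centre within 40 mm of the frame's origin), has all four thumb pads 21 to 26.2 mm out of the sloping face (home: 24), each clip nose is back within 1.5 mm of rest, over the flange, and the cover is still (under 10 mm/s) and let go (z of cover_pad1 in the frame of filter_frame between 0.021 and 0.0262 m and z of cover_pad2 in the frame of filter_frame between 0.021 and 0.0262 m and z of cover_pad3 in the frame of filter_frame between 0.021 and 0.0262 m and z of cover_pad4 in the frame of filter_frame between 0.021 and 0.0262 m and value of joint each of clip_ul, clip_ur, clip_ll, clip_lr below 0.0015 m and distance between cover_grip and filter_frame below 0.04 m and angle between the y axis of cover and the y axis of filter_frame, either way round below 0.06 rad and linear speed of cover below 0.01 m/s); the robot touches nothing.
It fails at once if the cover is forced: the pump is pushed down on its rubber feet by more than 14 mm (about 35 N downwards) (value of joint pump above 0.014 m).
It fails at once if the bottle is moved by more than 30 mm (distance of bottle from where it was at the start of the episode above 0.03 m).
It fails at once if the cup is moved by more than 30 mm (distance of cup from where it was at the start of the episode above 0.03 m).
It fails at once if the spatula is moved by more than 30 mm (distance of spatula from where it was at the start of the episode above 0.03 m).
It also fails if it takes over 56 s, if anything falls off the work surface, if the arm or the gripper's body presses on something with over 40 N, if the wrist force passes 120 N, or if a joint passes its speed limit or range.

## Working session

There is one attempt and no reset: what is moved stays moved. The work goes in short steps, Python scripts to look and compute and a tool call to move; the robot and the scene stay as the last step left them, time stands still between calls to the robot, and variables do not carry over. Pictures are saved under pics/ and viewed, and the job is handed in when it is done.

Besides the shell and the picture viewer there is one more tool, called after "Call:" as name([rows], argument=value, ...), one row to a line, values as JSON. move_arm: Moves the arm, as the interface text tells. Its arguments: {"type":"object","properties":{"rows":{"type":"array"},"force":{"type":"number"}},"required":["rows"]}

```bash
ls -la; mkdir -p pics; python3 - <<'E'
from rig import manip, viewer, finder
import cv2
print(manip.get_state())
for n in("side","top"):
    im=viewer.get_image(n); cv2.imwrite(f"pics/{n}0.png",im[:,:,::-1])
    c=viewer.get_calibration(n); print(n,c)
E
```

```text
total 12
drwxr-xr-x  3 agent agent 4096 Dec  7 16:17 .
drwxr-xr-x 23 root  root  4096 Dec  7 16:17 ..
drwxr-xr-x  2 agent agent 4096 Dec  7 16:17 pics
{'clock': 0.0, 'qpos': array([-1.26902503e+00,  2.76612889e-01,  1.50612620e+00,  1.59541202e-05,
        1.36068232e+00, -1.20988637e-01]), 'qd': array([ 0.00048141,  0.00010714, -0.00076056,  0.00127134, -0.00071289,
       -0.00202513]), 'effort': array([-2.19253539e-03, -4.16780412e+01, -2.45805359e+01, -3.18676848e-04,
        1.10628139e-02, -1.09405715e-05]), 'position': array([ 0.23576205, -0.52387748,  0.23043226]), 'ee_rot': array([ 0.59328188,  0.3843856 ,  0.594268  , -0.38354902]), 'contact_force': array([ 0.0640636 , -0.87150316,  0.18118373]), 'moment': array([ 0.02355961,  0.0078582 , -0.0081244 ]), 'width': 0.08524701439958828}
side {'mtx': array([[486.88725422,   0.        , 318.06087487],
       [  0.        , 486.88725422, 191.18227174],
       [  0.        ,   0.        ,   1.        ]]), 'R': array([[-0.86476551, -0.50184245, -0.01829667],
       [-0.32107281,  0.58054707, -0.74824953],
       [ 0.38612545, -0.64118582, -0.66316504]]), 't': array([0.42725749, 0.29474792, 0.91240337])}
top {'mtx': array([[369.68577517,   0.        , 320.36397102],
       [  0.        , 369.68577517, 204.78418468],
       [  0.        ,   0.        ,   1.        ]]), 'R': array([[ 0.02033393, -0.99976963, -0.00687202],
       [-0.98458847, -0.01883005, -0.17387057],
       [ 0.17370111,  0.01030158, -0.98474454]]), 't': array([-0.10879287,  0.55338418,  1.04585607])}
```

View pics/side0.png

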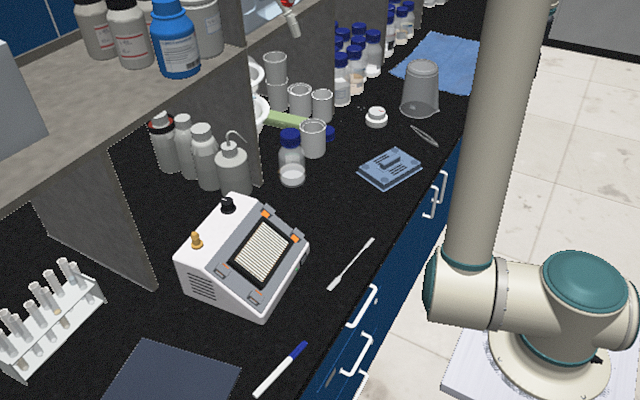

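View pics/top0.png

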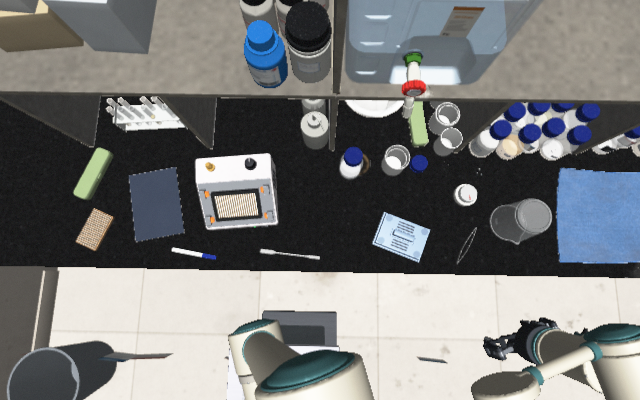

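```bash
cat > h.py <<'E'
import numpy as np, cv2
from rig import manip, viewer, finder
def cal(n):
    c=viewer.get_calibration(n); return c["mtx"],c["R"],c["t"]
def proj(n,X):
    K,R,t=cal(n); p=(R@np.atleast_2d(X).T).T+t; p=p@K.T; return p[:,:2]/p[:,2:]
def ray(n,uv):
    K,R,t=cal(n); d=R.T@np.linalg.inv(K)@np.array([uv[0],uv[1],1.]); return -R.T@t,d/np.linalg.norm(d)
def onplane(n,uv,z):
    o,d=ray(n,uv); return o+d*(z-o[2])/d[2]
def tri(a,b):
    (o1,d1),(o2,d2)=ray("side",a),ray("top",b)
    A=np.stack([d1,-d2],1); s=np.linalg.lstsq(A,o2-o1,rcond=None)[0]
    p,q=o1+s[0]*d1,o2+s[1]*d2; return (p+q)/2,np.linalg.norm(p-q)
E
python3 - <<'E'
from h import *
import pickle
res={}
ims={n:viewer.get_image(n) for n in("side","top")}
for n in ims:
  for tg in("cover","pump_base","filter_frame"):
    r=finder.trace(tg,n)
    for q in r[:2]: print(n,tg,q["score"],q["centre"],q["mask"].sum())
    if r: res[n,tg]=r[0]["mask"]
  for tg in("cover_grip","frame_top","clip_ul","clip_ur","clip_ll","clip_lr","cover_pad1","spatula","bottle","cup"):
    r=finder.look_for(tg,n)
    print(n,tg,[(round(q["score"],2),np.round(q["centre"],1).tolist()) for q in r[:4]])
pickle.dump((ims,res),open("m.pkl","wb"))
for n in ims:
  box={"side":(160,180,330,330),"top":(185,145,290,240)}[n]
  im=ims[n][box[1]:box[3],box[0]:box[2]]
  s={"side":4,"top":6}[n]
  cv2.imwrite(f"pics/{n}_z.png",cv2.resize(im,None,fx=s,fy=s,interpolation=cv2.INTER_CUBIC)[:,:,::-1])
E
```

```text
side cover 0.95 [388.1, 169.1] 1691
side pump_base 0.61 [243.6, 257.6] 11533
side filter_frame 0.76 [258.2, 254.7] 5905
side cover_grip [(0.86, [390.9, 171.3])]
side frame_top [(0.7, [245.3, 257.4])]
side clip_ul []
side clip_ur [(0.69, [257.3, 254.2])]
side clip_ll []
side clip_lr []
side cover_pad1 [(0.96, [389.0, 167.9])]
side spatula [(0.78, [340.0, 280.5])]
side bottle [(0.81, [290.9, 158.1])]
side cup [(0.76, [314.2, 134.7])]
top cover 0.88 [403.7, 233.8] 1762
top filter_frame 0.69 [237.7, 201.9] 3282
top cover_grip [(0.66, [401.5, 236.3])]
top frame_top [(0.63, [236.7, 202.2])]
top clip_ul []
top clip_ur [(0.39, [400.2, 233.9])]
top clip_ll [(0.2, [239.5, 189.3])]
top clip_lr []
top cover_pad1 [(0.79, [402.2, 236.0])]
top spatula []
top bottle [(0.77, [349.7, 160.9])]
top cup [(0.67, [393.7, 158.4]), (0.53, [403.8, 234.6])]
```

View pics/side_z.png

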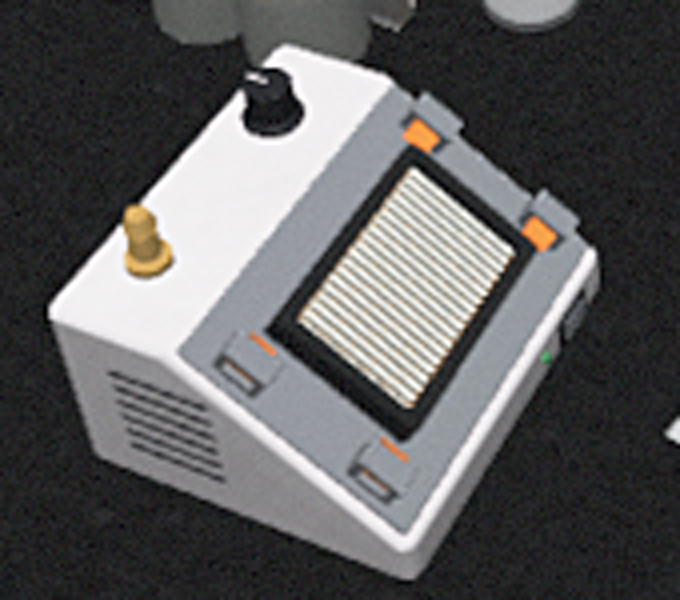

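View pics/top_z.png

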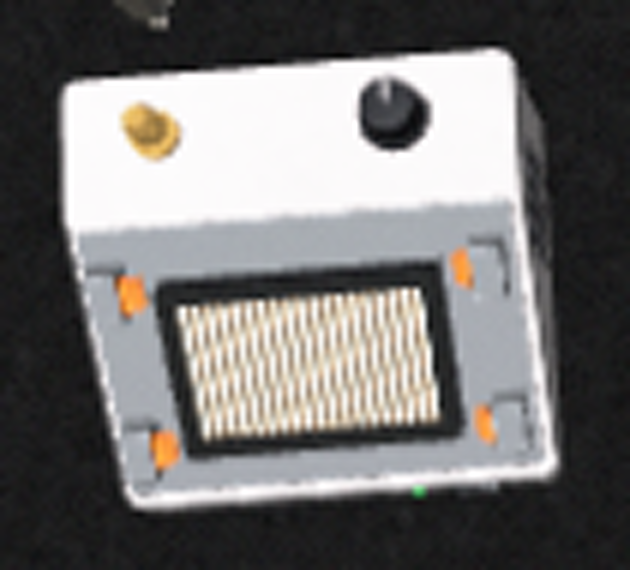

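```bash
python3 - <<'E'
from h import *
import pickle
ims,res=pickle.load(open("m.pkl","rb"))
for n,b,s in(("side",(350,140,430,195),8),("top",(365,205,440,270),8)):
  im=ims[n][b[1]:b[3],b[0]:b[2]].copy()
  im=cv2.resize(im,None,fx=s,fy=s,interpolation=cv2.INTER_CUBIC)
  cv2.imwrite(f"pics/{n}_cov.png",im[:,:,::-1])
E
```

```text
(no output)
```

View pics/side_cov.png

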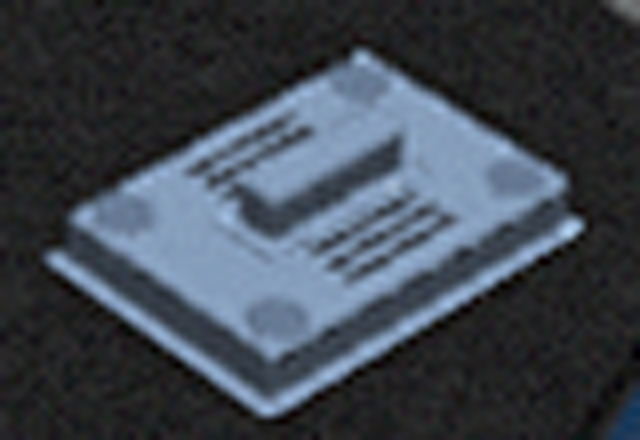

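View pics/top_cov.png

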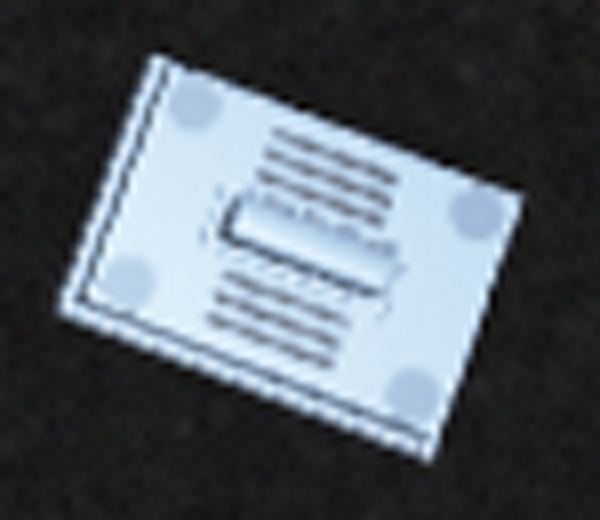

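```bash
cat > fit.py <<'E'
from h import *
from scipy.optimize import least_squares
def Rz(a): c,s=np.cos(a),np.sin(a); return np.array([[c,-s,0],[s,c,0],[0,0,1.]])
def Ry(a): c,s=np.cos(a),np.sin(a); return np.array([[c,0,s],[0,1,0],[-s,0,c]])
T=np.radians(35)
# face rotation in base: x up slope (cos35,0,sin35)
RF=np.stack([[np.cos(T),0,np.sin(T)],[0,1,0],[-np.sin(T),0,np.cos(T)]],1)
def z2p(z,off,s): return (np.array(z)+.5)/s-.5+np.array(off)
if __name__=="__main__":
    pads=np.array([[36,56,22.5],[36,-56,22.5],[-36,56,22.5],[-36,-56,22.5]])/1e3
    fl=lambda x,y:[x*.053,y*.075,0.0015]
    P={"side":[(125,213),(360,83),(275,317),(515,177),(45,258),(272,415),(585,228)],
       "top":[(195,103),(477,213),(130,283),(413,392),(155,55),(60,313),(430,462)]}
    L={"side":np.vstack([pads,fl(1,1),fl(-1,1),fl(-1,-1)]),"top":np.vstack([pads,fl(1,1),fl(-1,1),fl(-1,-1)])}
    off={"side":(350,140),"top":(365,205)}
    def f(p,v=("side","top")):
        r=[]
        for n in v:
            X=(Rz(p[2])@L[n].T).T+[p[0],p[1],0]
            r.append((proj(n,X)-z2p(P[n],off[n],8)).ravel())
        return np.concatenate(r)
    for v in(("side","top"),("side",),("top",)):
        s=least_squares(f,[.4,-.3,-.37],args=(v,)); print("cover",v,np.round(s.x,4),np.abs(s.fun).max().round(2))
    # pump: frame outer corners + body corners
    fc=[(1,1),(1,-1),(-1,1),(-1,-1)]
    Fl=np.array([[a*.043,b*.065,.018] for a,b in fc])
    # silhouettes: body corners in base coords
    B=lambda x,y,z:[x/1e3,y/1e3,z/1e3]
    side=dict(frame=[(270,330),(410,150),(405,440),(535,250)],
      body=[(B(95,105,142),(50,315)),(B(95,105,0),(98,455)),(B(95,-105,142),(285,45)),(B(28,-105,142),(388,78)),(B(28,105,142),(178,355)),(B(-95,105,56),(405,548)),(B(-95,-105,56),(595,250)),(B(-95,105,0),(412,578))])
    top=dict(frame=[(158,285),(442,262),(190,460),(463,435)],
      body=[(B(95,105,142),(63,85)),(B(95,-105,142),(513,50)),(B(28,105,142),(68,233)),(B(28,-105,142),(520,203)),(B(-95,105,56),(130,508)),(B(-95,-105,56),(557,472))])
    off={"side":(160,180),"top":(185,145)}; sc={"side":4,"top":6}
    def g(p,v=("side","top")):
        r=[]
        for n in v:
            d={"side":side,"top":top}[n]
            o=np.array([-.095,0,.056])+RF[:,0]*p[3]
            X=(RF@Fl.T).T+o
            X=np.vstack([X,[b[0] for b in d["body"]]]); U=d["frame"]+[b[1] for b in d["body"]]
            X=(Rz(p[2])@X.T).T+[p[0],p[1],0]
            r.append((proj(n,X)-z2p(U,off[n],sc[n])).ravel())
        return np.concatenate(r)
    for v in(("side","top"),("side",),("top",)):
        s=least_squares(g,[.5,.2,0,.07],args=(v,),loss="soft_l1"); print("pump",v,np.round(s.x,4)); print(np.round(g(s.x,v).reshape(-1,2),1).tolist())
E
python3 fit.py
```

```text
cover ('side', 'top') [ 0.4716 -0.3439 -0.3596] 0.58
cover ('side',) [ 0.4719 -0.3435 -0.36  ] 0.42
cover ('top',) [ 0.4712 -0.3443 -0.3592] 0.41
pump ('side', 'top') [0.581  0.1402 0.0905 0.0762]
[[0.6, -2.9], [0.4, -2.4], [2.2, -1.5], [1.0, -0.7], [-2.6, -2.3], [0.6, 8.0], [-0.5, -2.4], [0.5, -2.2], [-5.0, -0.9], [1.1, 1.6], [2.2, -0.2], [2.0, 10.7], [-1.3, 0.5], [-1.1, 1.0], [-0.9, -0.8], [-0.5, 0.2], [-0.9, -1.6], [-0.2, -1.0], [-1.4, -2.8], [-0.2, -3.1], [-1.2, -0.5], [-0.3, 0.4]]
pump ('side',) [0.5812 0.1424 0.0876 0.0753]
[[0.0, -1.8], [0.0, -1.5], [1.6, -0.4], [0.7, 0.4], [-3.6, -1.7], [-0.3, 8.6], [-1.1, -1.8], [-0.1, -1.6], [-6.1, -0.2], [0.0, 2.5], [1.6, 0.5], [1.1, 11.6]]
pump ('top',) [0.5773 0.1374 0.0984 0.0809]
[[-0.7, 0.4], [-0.4, 0.6], [-0.1, -0.8], [0.4, -0.2], [-0.2, 0.0], [0.4, 0.0], [-0.6, -1.1], [0.6, -2.1], [-0.1, 1.0], [0.8, 1.3]]
```

```bash
cat > fit2.py <<'E'
from fit import *
fc=[(1,1),(1,-1),(-1,1),(-1,-1)]
U={"side":[(270,330),(410,150),(405,440),(535,250)],"top":[(158,285),(442,262),(190,460),(463,435)]}
off={"side":(160,180),"top":(185,145)}; sc={"side":4,"top":6}
for zz in(.016,.018,.02):
  Fl=np.array([[a*.043,b*.065,zz] for a,b in fc])
  def g(p,v):
    r=[]
    for n in v:
        X=(Rz(p[3])@RF@Fl.T).T+p[:3]
        r.append((proj(n,X)-z2p(U[n],off[n],sc[n])).ravel())
    return np.concatenate(r)
  for v in(("side","top"),("side",),("top",)):
    s=least_squares(g,[.55,.14,.1,.09],args=(v,)); print(zz,v,np.round(s.x,4),np.abs(s.fun).max().round(2))
    if v==("side","top"): b=s.x
  # slope plane check: pump base origin given slope
p=b; print("frame",p)
from pickle import load
ims,_=load(open("m.pkl","rb"))
def draw(im,n,X,c,s,o,closed=True):
    q=((proj(n,X)-np.array(o)+.5)*s-.5).round().astype(int); cv2.polylines(im,[q.reshape(-1,1,2)],closed,c,1,cv2.LINE_AA)
R=Rz(p[3])@RF
for n,b in(("side",(160,180,330,330)),("top",(185,145,290,240))):
    s=sc[n]; im=cv2.resize(ims[n][b[1]:b[3],b[0]:b[2]],None,fx=s,fy=s,interpolation=cv2.INTER_CUBIC)[:,:,::-1].copy()
    for x,y,z,c in((.043,.065,.02,(0,0,255)),(.035,.057,.02,(0,255,0)),(.043,.065,0,(255,0,255))):
        draw(im,n,(R@np.array([[x,y,z],[x,-y,z],[-x,-y,z],[-x,y,z]]).T).T+p[:3],c,s,b[:2])
    for sx in(1,-1):
        for sy in(1,-1):
            draw(im,n,(R@np.array([[sx*.04-.009,sy*.08,.018],[sx*.04-.009,sy*.095,.018],[sx*.04+.009,sy*.095,.018],[sx*.04+.009,sy*.08,.018]]).T).T+p[:3],(255,255,0),s,b[:2])
            draw(im,n,(R@np.array([[sx*.04,sy*.0715,.010],[sx*.04,sy*.08,.010]]).T).T+p[:3],(0,0,255),s,b[:2])
    # pump top edges implied
    cv2.imwrite(f"pics/{n}_fit.png",im)
E
python3 fit2.py
```

```text
0.016 ('side', 'top') [0.5504 0.1369 0.0937 0.0909] 1.44
0.016 ('side',) [0.5517 0.1361 0.0923 0.0865] 1.3
0.016 ('top',) [0.5472 0.1334 0.1063 0.0976] 0.76
0.018 ('side', 'top') [0.5515 0.137  0.0921 0.0909] 1.44
0.018 ('side',) [0.5528 0.1362 0.0907 0.0865] 1.3
0.018 ('top',) [0.5483 0.1335 0.1047 0.0976] 0.76
0.02 ('side', 'top') [0.5527 0.1371 0.0904 0.0909] 1.44
0.02 ('side',) [0.554  0.1363 0.0891 0.0865] 1.3
0.02 ('top',) [0.5495 0.1336 0.1031 0.0976] 0.76
frame [0.55265254 0.13709234 0.09044084 0.09086781]
```

```bash
sleep 1
```

```text
(no output)
```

View pics/side_fit.png

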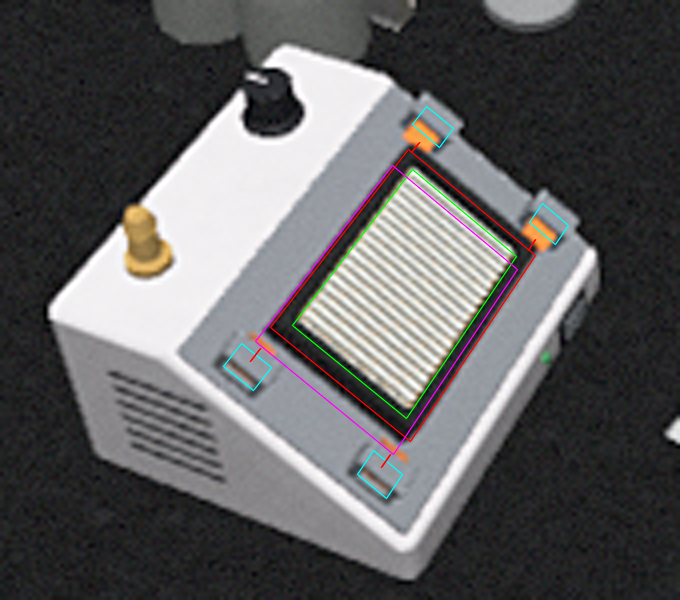

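View pics/top_fit.png

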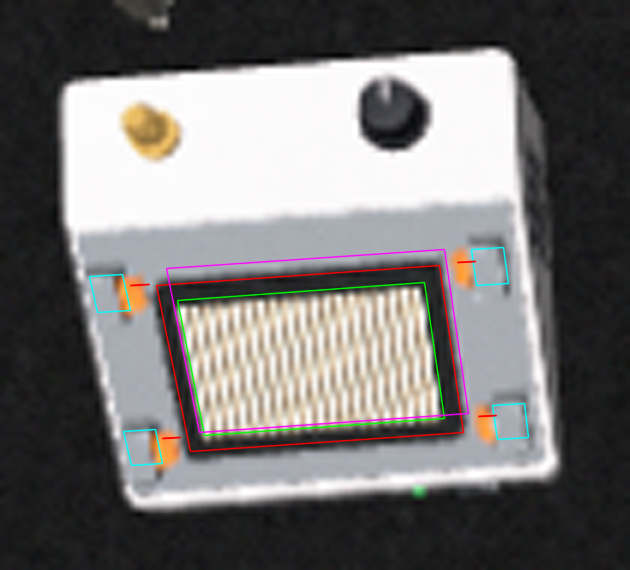

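```bash
cat > quad.py <<'E'
from fit import *
from pickle import load
def quad(im,center,b,s,inv,inner=False):
    g=cv2.resize(cv2.cvtColor(im[b[1]:b[3],b[0]:b[2]],cv2.COLOR_RGB2GRAY),None,fx=s,fy=s,interpolation=cv2.INTER_CUBIC)
    return g
ims,_=load(open("m.pkl","rb"))
sc={"side":4,"top":6}
out={}
for n,b,thr,guess in(("side",(160,180,330,330),75,[(270,330),(410,150),(535,250),(405,440)]),("top",(185,145,290,240),85,[(158,285),(442,262),(463,435),(190,460)])):
    s=sc[n]; g=cv2.resize(cv2.cvtColor(ims[n][b[1]:b[3],b[0]:b[2]],cv2.COLOR_RGB2GRAY),None,fx=s,fy=s,interpolation=cv2.INTER_LINEAR).astype(float)
    guess=np.array(guess,float); lines=[]
    ctr=guess.mean(0)
    for i in range(4):
        a,c=guess[i],guess[(i+1)%4]; d=(c-a)/np.linalg.norm(c-a); nn=np.array([-d[1],d[0]]); 
        if nn@(ctr-a)>0: nn=-nn   # outward
        pts=[]
        for f in np.linspace(.12,.88,40):
            q=a+f*(c-a); ts=np.arange(-12,14,.5)
            xy=q+ts[:,None]*nn
            v=cv2.remap(g.astype(np.float32),xy[:,0].astype(np.float32).reshape(-1,1),xy[:,1].astype(np.float32).reshape(-1,1),cv2.INTER_LINEAR).ravel()
            gr=np.gradient(v); k=gr[8:].argmax()+8; 
            w=np.clip(gr[max(k-5,0):k+6],0,None); pts.append(q+nn*(w@ts[max(k-5,0):k+6][:len(w)]/w.sum()))
        pts=np.array(pts,np.float32)
        l=cv2.fitLine(pts,cv2.DIST_HUBER,0,.01,.01).ravel(); lines.append((l[2:],l[:2]))
        r=(pts-l[2:])@np.array([-l[1],l[0]]); print(n,i,"rms px(orig)",(np.median(np.abs(r))/s).round(2))
    co=[]
    for i in range(4):
        (p,d),(q,e)=lines[i-1],lines[i]
        t=np.linalg.solve(np.stack([d,-e],1),q-p); co.append(p+t[0]*d)
    out[n]=z2p(co,b[:2],s); print(n,np.round(co,1).tolist())
# order UL,UR,LR,LL
fc=[(1,1),(1,-1),(-1,-1),(-1,1)]
def g2(p,v,zz):
    # p: x,y,z,yaw
    Fl=np.array([[a*.043,b*.065,zz] for a,b in fc]); r=[]
    for n in v: r.append((proj(n,(Rz(p[3])@RF@Fl.T).T+p[:3])-out[n]).ravel())
    return np.concatenate(r)
for zz in (.016,.018,.02):
  for v in(("side","top"),("side",),("top",)):
    s=least_squares(g2,[.55,.14,.1,.09],args=(v,zz)); print(zz,v,np.round(s.x,4),np.round(s.fun,1).tolist())
E
python3 quad.py
```

```text
side 0 rms px(orig) 0.08
side 1 rms px(orig) 0.07
side 2 rms px(orig) 0.07
side 3 rms px(orig) 0.06
side [[262.70001220703125, 331.5], [410.1000061035156, 139.60000610351562], [538.2999877929688, 247.10000610351562], [406.8999938964844, 447.20001220703125]]
top 0 rms px(orig) 0.18
top 1 rms px(orig) 0.14
top 2 rms px(orig) 0.19
top 3 rms px(orig) 0.1
top [[148.1999969482422, 280.6000061035156], [439.8999938964844, 259.70001220703125], [467.6000061035156, 438.20001220703125], [186.39999389648438, 459.20001220703125]]
0.016 ('side', 'top') [0.5497 0.1381 0.0965 0.0891] [1.5, -1.7, -0.6, 1.8, -0.9, 1.6, 0.6, -1.9, 0.6, 0.7, -0.7, 1.0, -1.3, -0.9, -0.1, -1.3]
0.016 ('side',) [0.5301 0.1608 0.1299 0.0945] [-0.3, -1.1, -0.9, 0.1, 0.4, 1.0, 0.7, 0.0]
0.016 ('top',) [0.5428 0.1278 0.1346 0.096 ] [-0.1, 0.5, 0.4, 0.3, 0.1, -0.5, -0.4, -0.4]
0.018 ('side', 'top') [0.5508 0.1382 0.0948 0.0891] [1.5, -1.7, -0.6, 1.8, -0.9, 1.6, 0.6, -1.9, 0.6, 0.7, -0.7, 1.0, -1.3, -0.9, -0.1, -1.3]
0.018 ('side',) [0.5312 0.1609 0.1283 0.0945] [-0.3, -1.1, -0.9, 0.1, 0.4, 1.0, 0.7, 0.0]
0.018 ('top',) [0.5439 0.1279 0.133  0.096 ] [-0.1, 0.5, 0.4, 0.3, 0.1, -0.5, -0.4, -0.4]
0.02 ('side', 'top') [0.552  0.1383 0.0932 0.0891] [1.5, -1.7, -0.6, 1.8, -0.9, 1.6, 0.6, -1.9, 0.6, 0.7, -0.7, 1.0, -1.3, -0.9, -0.1, -1.3]
0.02 ('side',) [0.5324 0.161  0.1266 0.0945] [-0.3, -1.1, -0.9, 0.1, 0.4, 1.0, 0.7, 0.0]
0.02 ('top',) [0.5451 0.128  0.1314 0.096 ] [-0.1, 0.5, 0.4, 0.3, 0.1, -0.5, -0.4, -0.4]
```

```bash
sed -i 's/^        r=(pts-l/        ALL.setdefault(n,[]).append(z2p(pts,b[:2],s)); r=(pts-l/; s/^out={}/out={}; ALL={}/' quad.py
cat > fit3.py <<'E'
from quad import *
M=[]
for a in(1,-1):
  for b in(1,-1):
    M.append([a*.043,b*.065,0]); 
    for th in np.linspace(0,np.pi/2,5):
        i=.004*(1-np.cos(th)); z=.016+.004*np.sin(th); M.append([a*(.043-i),b*(.065-i),z])
M=np.array(M)
def res(p,v):
    r=[]
    for n in v:
        h=cv2.convexHull(proj(n,(Rz(p[3])@RF@M.T).T+p[:3]).astype(np.float32))
        for P in ALL[n]: r+= [cv2.pointPolygonTest(h,(float(q[0]),float(q[1])),True) for q in P[::3]]
    return np.array(r)
for v in(("side","top"),("side",),("top",)):
    s=least_squares(res,[.552,.137,.0904,.09],args=(v,),loss="soft_l1",f_scale=.3,diff_step=1e-3)
    f=res(s.x,v); print(v,np.round(s.x,4),[x.mean().round(2) for x in f.reshape(-1,14)])
E
python3 fit3.py|tail -3
```

```text
('side', 'top') [0.5466 0.1369 0.1009 0.1034] [np.float64(0.02), np.float64(0.44), np.float64(0.4), np.float64(0.24), np.float64(0.56), np.float64(-0.04), np.float64(-0.2), np.float64(-0.03)]
('side',) [0.5518 0.1315 0.0928 0.0995] [np.float64(-0.05), np.float64(0.04), np.float64(-0.05), np.float64(0.03)]
('top',) [0.5459 0.1371 0.0987 0.0973] [np.float64(0.13), np.float64(-0.07), np.float64(0.16), np.float64(-0.1)]
```

```bash
cat >> fit3.py <<'E'
for z in(.097,.099,.101):
  f2=lambda q,v: res([q[0],q[1],z,q[2]],v)
  for v in(("side","top"),("side",),("top",)):
    s=least_squares(f2,[.547,.137,.1],args=(v,),loss="soft_l1",f_scale=.3,diff_step=1e-3)
    print(z,v,np.round(s.x,4),[float(x.mean().round(2)) for x in f2(s.x,v).reshape(-1,14)])
E
python3 fit3.py|tail -9; sed -i 's/^    for v in(("side","top"),("side",),("top",)):/    for v in(("side","top"),):/' fit.py; python3 - <<'E'
import re
s=open('fit.py').read()
s=s.replace('(B(95,105,0),(98,455)),','').replace('(B(28,105,142),(178,355)),','').replace(',(B(-95,105,0),(412,578))','')
s=s.replace('.018] for a,b in fc','.020] for a,b in fc')
open('fit.py','w').write(s)
E
python3 fit.py
```

```text
0.097 ('side', 'top') [0.5478 0.1358 0.1013] [-0.51, -0.21, 0.71, 0.74, 0.61, 0.59, -0.37, -0.87]
0.097 ('side',) [0.5494 0.1343 0.1028] [0.1, 0.2, 0.07, 0.15]
0.097 ('top',) [0.5462 0.1375 0.098 ] [0.11, -0.11, 0.13, -0.13]
0.099 ('side', 'top') [0.5472 0.1366 0.1032] [-0.22, 0.01, 0.53, 0.59, 0.6, 0.2, -0.3, -0.36]
0.099 ('side',) [0.5482 0.1356 0.1047] [0.17, 0.28, 0.13, 0.2]
0.099 ('top',) [0.5458 0.137  0.0972] [0.14, -0.06, 0.16, -0.09]
0.101 ('side', 'top') [0.5466 0.1369 0.1032] [0.03, 0.46, 0.4, 0.22, 0.55, -0.05, -0.19, -0.02]
0.101 ('side',) [0.547  0.1369 0.1068] [0.24, 0.36, 0.19, 0.25]
0.101 ('top',) [0.5455 0.1365 0.0962] [0.17, -0.02, 0.2, -0.05]
cover ('side', 'top') [ 0.4716 -0.3439 -0.3596] 0.58
pump ('side', 'top') [0.5801 0.1408 0.0946 0.0777]
[[0.7, -3.3], [0.3, -3.0], [2.4, -2.0], [1.1, -1.3], [-2.4, -1.7], [-0.6, -2.0], [0.5, -1.9], [1.6, 1.9], [2.3, -0.1], [-1.8, 0.7], [-1.5, 1.0], [-1.3, -0.5], [-0.8, 0.2], [-1.3, -1.1], [-0.6, -0.8], [-1.7, -2.3], [-0.5, -2.9], [-1.3, -0.1], [-0.4, 0.5]]
```

```bash
cat > plan.py <<'E'
from fit import *
from scipy.spatial.transform import Rotation as Ro
FO=np.array([.547,.1367,.0995]); FY=.100; RFW=Rz(FY)@RF
def state():
    s=manip.get_state(); w,x,y,z=s["ee_rot"]; return s,Ro.from_quat([x,y,z,w]).as_matrix()
def move(p,yawdir):
    """yawdir: world angle of desired jaw axis (mod pi)"""
    s,R=state(); d=R.T@(np.array(p)-s["position"])*1e3
    cur=np.arctan2(R[1,2],R[0,2]); dy=(yawdir-cur+np.pi/2)%np.pi-np.pi/2
    turn=-dy # tool x is down
    return np.round(d,1).tolist(),round(float(turn),3)
def st():
    s,R=state(); print("t",round(s["clock"],2),"pos",np.round(s["position"]*1e3,1),"F",np.round(s["contact_force"],1),"M",np.round(s["moment"],2),"w",round(s["width"]*1e3,1),"jawyaw",round(float(np.arctan2(R[1,2],R[0,2])),3),"xaxis",np.round(R[:,0],3),"q6",np.round(s["qpos"],2))
E
python3 - <<'E'
from plan import *
st()
s,R=state(); print(R.round(3))
print(onplane("top",(349.7,160.9),.1),onplane("top",(393.7,158.4),.06),onplane("side",(340,280.5),0))
print(move([.4716,-.3439,.10],np.pi/2-.36), move([.4716,-.3439,.021],np.pi/2-.36))
E
```

```text
t 1.5 pos [ 235.9 -524.4  231.3] F [0.5 0.4 0.2] M [-0.    0.01  0.06] w 85.4 jawyaw -1.148 xaxis [ 0. -0. -1.] q6 [-1.27  0.28  1.5  -0.    1.36 -0.12]
[[ 0.     0.912  0.41 ]
 [-0.     0.41  -0.912]
 [-1.    -0.     0.   ]]
[ 0.67598563 -0.18012505  0.1       ] [ 0.69825141 -0.31424714  0.06      ] [0.41164866 0.04863693 0.        ]
([131.3, 289.0, -67.9], 0.783) ([210.3, 289.0, -67.9], 0.783)
```

Call:
move_arm([
  [[16, 36, -8], 0.1, 85],
  [[33, 72, -17], 0.2, 85],
  [[49, 108, -25], 0.3, 85],
  [[66, 144, -34], 0.4, 85],
  [[82, 180, -42], 0.5, 85],
  [[98, 217, -51], 0.6, 85],
  [[115, 253, -59], 0.7, 85],
  [[131, 289, -68], 0.783, 85],
])

```text
clock: 2.17
position: [0.473, -0.3427, 0.0997]
ee_rot: [0.401, 0.582, 0.401, -0.582]
contact_force: [0.2, -0.6, 0.1]
width: 0.085
```

```bash
python3 - <<'E'
from plan import *
st()
print(move([.4716,-.3439,.10],np.pi/2-.36), move([.4716,-.3439,.045],np.pi/2-.36))
E
```

```text
t 2.17 pos [ 473.  -342.7   99.7] F [ 0.2 -0.6  0.1] M [-0.04  0.01 -0.06] w 85.0 jawyaw -1.936 xaxis [ 0.    -0.001 -1.   ] q6 [-0.75  0.39  1.68 -0.    1.07  1.19]
([-0.3, -0.8, 1.6], -0.005) ([54.7, -0.9, 1.6], -0.005)
```

Call:
move_arm([
  [[25, -1, 1.6], -0.005, 85],
  [[50, -1, 1.6], -0.005, 85],
  [[50, -1, 1.6], -0.005, 85],
  [[50, -1, 1.6], -0.005, 85],
])

```text
clock: 2.5
position: [0.4708, -0.3431, 0.0487]
ee_rot: [-0.402, -0.581, -0.403, 0.582]
contact_force: [-0.4, -1.1, -0.2]
width: 0.0849
```

```bash
cat > pic.py <<'E'
from plan import *
import sys
st()
tag=sys.argv[1]; 
for a in sys.argv[2:]:
    n,x0,y0,x1,y1,s=a.split(","); x0,y0,x1,y1,s=map(int,(x0,y0,x1,y1,s))
    im=viewer.get_image(n)[y0:y1,x0:x1]
    cv2.imwrite(f"pics/{tag}_{n}.png",cv2.resize(im,None,fx=s,fy=s,interpolation=cv2.INTER_CUBIC)[:,:,::-1])
E
python3 pic.py g1 side,330,90,470,200,5 top,350,190,450,280,6
```

```text
t 2.5 pos [ 470.8 -343.1   48.7] F [-0.4 -1.1 -0.2] M [0.01 0.01 0.01] w 84.9 jawyaw -1.93 xaxis [-0.002  0.002 -1.   ] q6 [-0.75  0.44  1.74 -0.    0.96  1.18]
```

View pics/g1_side.png

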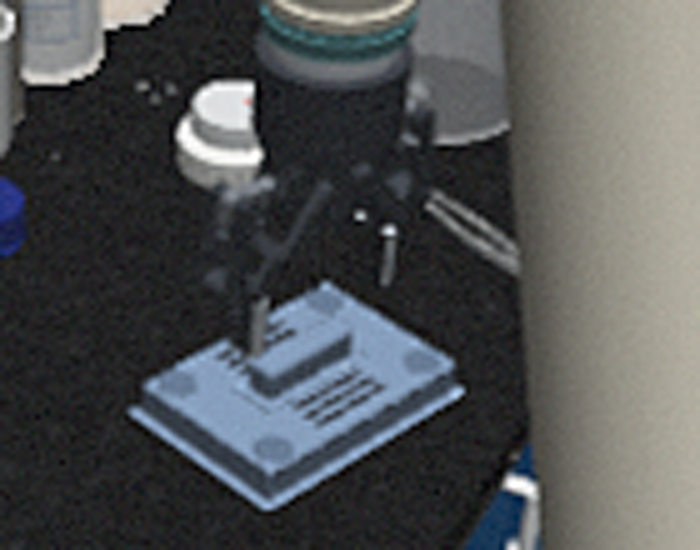

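View pics/g1_top.png

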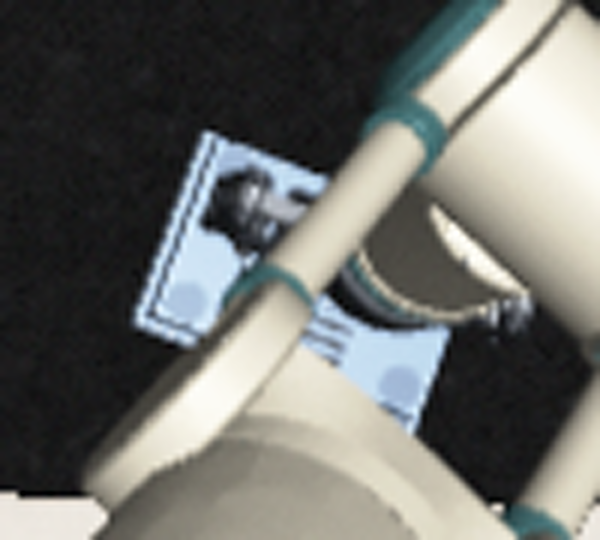

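Call:
move_arm([
  [[14, 0, 0.5], 0, 85],
  [[27.5, 0, 0.5], 0, 85],
  [[27.5, 0, 0.5], 0, 85],
])

```text
clock: 2.85
position: [0.4714, -0.3459, 0.0235]
ee_rot: [0.403, 0.582, 0.401, -0.582]
contact_force: [0.2, -0.4, -0.6]
width: 0.085
```

Call:
move_arm([
  [[0, 0, 0], 0, 55],
  [[0, 0, 0], 0, 55],
  [[0, 0, 0], 0, 55],
  [[0, 0, 0], 0, 55],
  [[0, 0, 0], 0, 55],
  [[0, 0, 0], 0, 55],
], force=25)

```text
clock: 3.35
position: [0.472, -0.3468, 0.0253]
ee_rot: [0.404, 0.582, 0.4, -0.582]
contact_force: [-0.5, 0.5, 6.5]
width: 0.0631
```

```bash
python3 pic.py g2 side,330,90,470,200,5
```

```text
t 3.35 pos [ 472.  -346.8   25.3] F [-0.5  0.5  6.5] M [ 0.22  0.14 -0.13] w 63.1 jawyaw -1.933 xaxis [ 0.004 -0.004 -1.   ] q6 [-0.75  0.47  1.77 -0.    0.9   1.18]
```

View pics/g2_side.png

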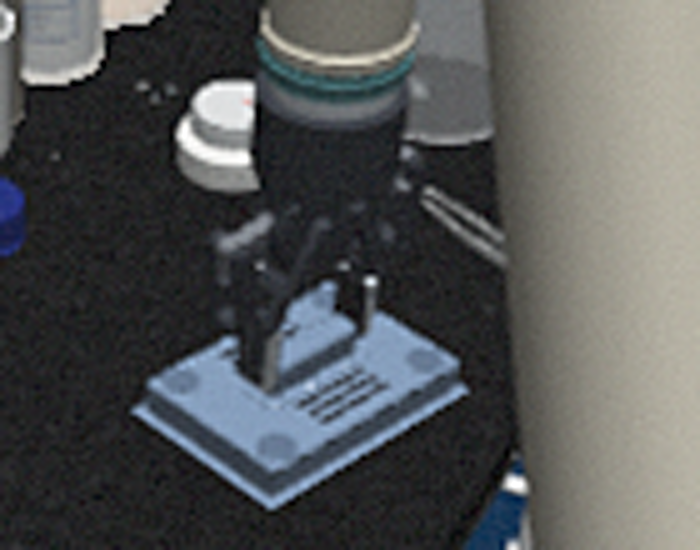

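```bash
python3 - <<'E'
from plan import *
a=np.array([.352,.936])
for p,h in(((.4708,-.3431),.0425),((.472,-.3468),.0316)):
  q=np.array(p)+a*h
  for z in(.02,.03,.04,.05,.06): print(h,z,(proj("side",[[q[0],q[1],z]])[0]-[330,90])*5)
print(move([.4716,-.3439,.021],np.pi/2-.36))
E
```

```text
0.0425 0.02 [242.50604297 406.58554058]
0.0425 0.03 [243.72895792 391.77698434]
0.0425 0.04 [244.96466533 376.81352127]
0.0425 0.05 [246.21336698 361.69270794]
0.0425 0.06 [247.47526892 346.41204929]
0.0316 0.02 [258.13689684 393.55066554]
0.0316 0.03 [259.43311065 378.76587933]
0.0316 0.04 [260.74279977 363.82739208]
0.0316 0.05 [262.06617541 348.7327945 ]
0.0316 0.06 [263.40345325 333.47962664]
([4.3, -1.4, -2.5], -0.002)
```

Call:
move_arm([
  [[0, 0, 0], 0, 76],
  [[0, 0, 0], 0, 76],
  [[-3, -0.5, -1], 0, 76],
  [[-6, -1, -1], 0, 76],
  [[-6, -1, -1], 0, 76],
  [[-6, -1, -1], 0, 76],
])

```text
clock: 3.9
position: [0.4715, -0.3455, 0.0316]
ee_rot: [0.404, 0.582, 0.4, -0.582]
contact_force: [0.2, 0.5, -1.3]
width: 0.0759
```

```bash
python3 -c "
from plan import *
st();print(move([.4716,-.3439,.031],np.pi/2-.36))"
```

```text
t 3.9 pos [ 471.5 -345.5   31.6] F [ 0.2  0.5 -1.3] M [ 0.08 -0.03 -0.02] w 75.9 jawyaw -1.933 xaxis [ 0.004 -0.004 -1.   ] q6 [-0.75  0.46  1.76 -0.    0.91  1.18]
([0.6, -0.5, -1.6], -0.002)
```

Call:
move_arm([
  [[0, -0.5, 0], 0, 55],
  [[0, -0.5, 0], 0, 55],
  [[0, -0.5, 0], 0, 55],
  [[0, -0.5, 0], 0, 55],
  [[0, -0.5, 0], 0, 55],
], force=25)

```text
clock: 4.32
position: [0.471, -0.3455, 0.0319]
ee_rot: [0.404, 0.582, 0.4, -0.582]
contact_force: [-1.5, 0.9, 5.3]
width: 0.0633
```

```bash
python3 pic.py g3 side,330,90,470,200,5
```

```text
t 4.32 pos [ 471.  -345.5   31.9] F [-1.5  0.9  5.3] M [ 0.1   0.17 -0.02] w 63.3 jawyaw -1.933 xaxis [ 0.004 -0.005 -1.   ] q6 [-0.75  0.46  1.76 -0.    0.91  1.18]
```

View pics/g3_side.png

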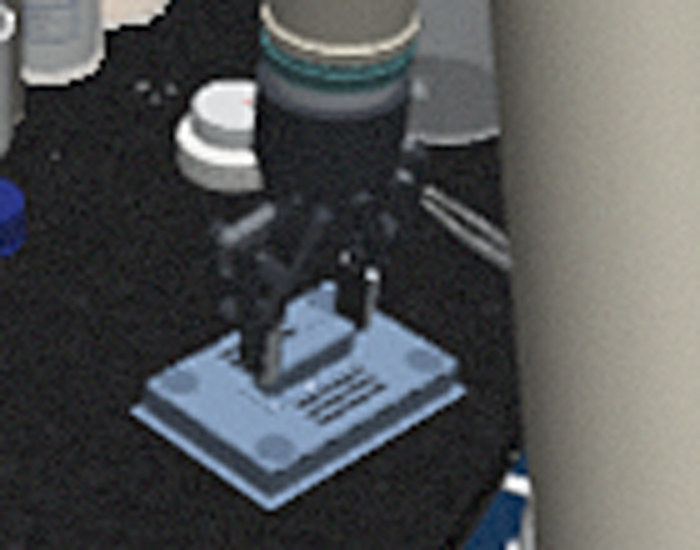

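Call:
move_arm([
  [[-10, 0, 0], 0, 55],
  [[-30, 0, 0], 0, 55],
  [[-60, 0, 0], 0, 55],
  [[-95, 0, 0], 0, 55],
  [[-130, 0, 0], 0, 55],
  [[-165, 0, 0], 0, 55],
  [[-190, 0, 0], 0, 55],
  [[-190, 0, 0], 0, 55],
])

```text
clock: 5.03
position: [0.4727, -0.3466, 0.2283]
ee_rot: [0.408, 0.583, 0.396, -0.581]
contact_force: [1.2, 0.0, -0.3]
width: 0.0624
```

```bash
python3 pic.py g4 side,280,20,480,170,4; python3 -c "
from plan import *
p=FO+RFW@np.array([.0,0,.0])
print(RFW.round(3)); print(move([p[0],p[1],.26],np.pi/2+FY))"
```

```text
t 5.03 pos [ 472.7 -346.6  228.3] F [ 1.2  0.  -0.3] M [-0.03 -0.05 -0.02] w 62.4 jawyaw -1.933 xaxis [ 0.013 -0.012 -1.   ] q6 [-0.75  0.28  1.5  -0.    1.34  1.18]
[[ 0.815 -0.1   -0.571]
 [ 0.082  0.995 -0.057]
 [ 0.574  0.     0.819]]
([-38.6, -99.8, -477.6], -0.462)
```

View pics/g4_side.png

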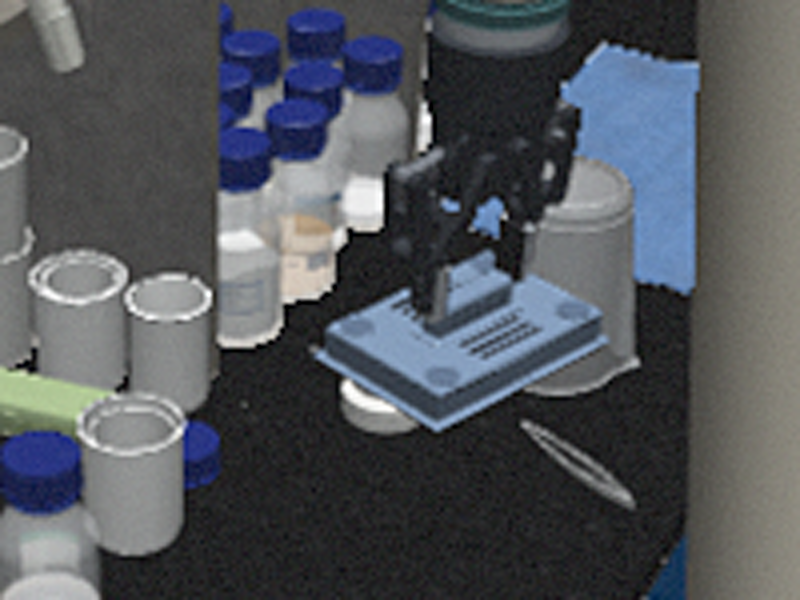

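Call:
move_arm([
  [[-8, -16, -40], -0.04, 55],
  [[-16, -33, -80], -0.08, 55],
  [[-24, -50, -120], -0.12, 55],
  [[-32, -50, -160], -0.16, 55],
  [[-38, -50, -200], -0.2, 55],
  [[-38, -50, -240], -0.24, 55],
  [[-38, -50, -280], -0.28, 55],
  [[-38, -60, -320], -0.32, 55],
])

```text
clock: 5.75
position: [0.5291, -0.0234, 0.2586]
ee_rot: [-0.494, -0.51, -0.486, 0.51]
contact_force: [0.7, -0.2, -1.0]
width: 0.0627
```

```bash
python3 -c "
from plan import *
st();p=FO
print(move([p[0]-.02,p[1],.25],np.pi/2+FY))"
```

```text
t 5.75 pos [529.1 -23.4 258.6] F [ 0.7 -0.2 -1. ] M [-0.03 -0.04 -0.04] w 62.7 jawyaw -1.611 xaxis [ 0.007 -0.008 -1.   ] q6 [-0.17  0.19  1.56 -0.01  1.39  1.44]
([7.2, -8.6, -159.9], -0.14)
```

Call:
move_arm([
  [[7, -4, -40], -0.035, 55],
  [[7, -4, -80], -0.07, 55],
  [[12, -4, -120], -0.105, 55],
  [[30, -2, -150], -0.13, 55],
  [[50, 0, -158], -0.14, 55],
  [[65, 0, -158], -0.14, 55],
  [[65, 0, -158], -0.14, 55],
  [[65, 0, -158], -0.14, 55],
])

```text
clock: 6.42
position: [0.5341, 0.1339, 0.1899]
ee_rot: [0.527, 0.472, 0.522, -0.476]
contact_force: [0.5, 0.5, -1.6]
width: 0.0629
```

```bash
python3 pic.py h1 side,160,150,330,300,4 top,175,130,305,240,6;python3 -c "
from plan import *
print(move([.5341,.1345,.1625],np.pi/2+FY))"
```

```text
t 6.42 pos [534.1 133.9 189.9] F [ 0.5  0.5 -1.6] M [-0.   -0.03 -0.07] w 62.9 jawyaw -1.471 xaxis [ 0.002 -0.009 -1.   ] q6 [ 0.13  0.27  1.62 -0.01  1.25  1.6 ]
([29.8, -2.0, -1.4], -0.001)
```

View pics/h1_side.png

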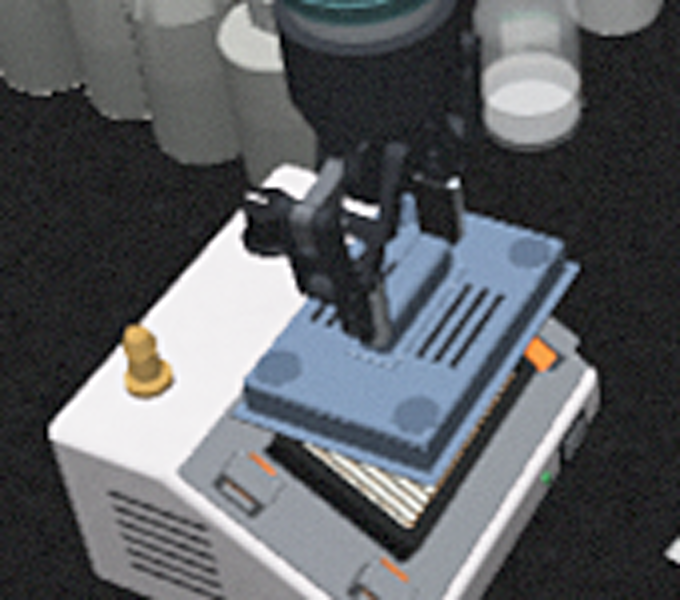

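View pics/h1_top.png

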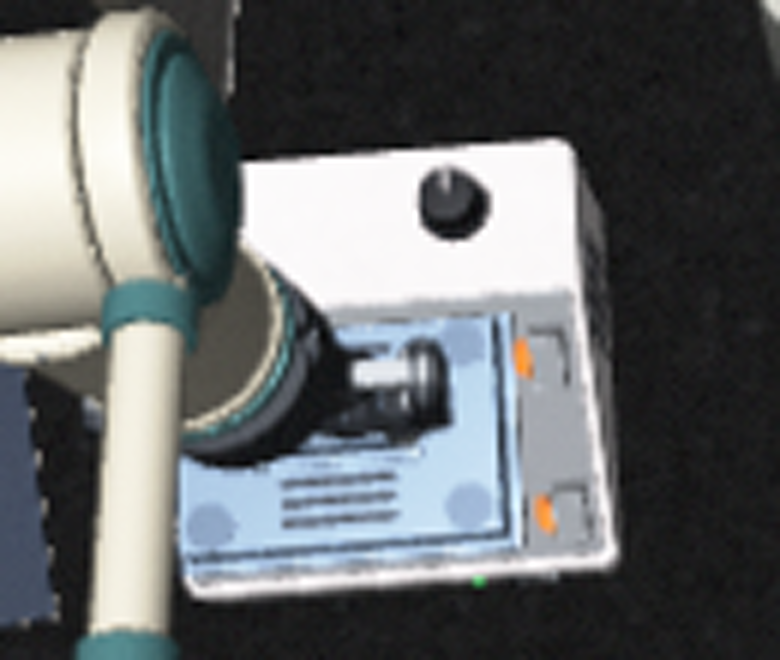

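```bash
cat > fitc.py <<'E'
from plan import *
def fitc(P,off,sc,x0):
    """P: {view:[(local mm xyz, px)]}; params world xyz of cover origin, yaw, pitch(up at +x, about y), roll"""
    def RC(p): return Rz(p[3])@Ry(-p[4])@Ro.from_euler('x',p[5]).as_matrix()
    def f(p):
        r=[]
        for n in P:
            X=np.array([a[0] for a in P[n]])/1e3
            r.append((proj(n,(RC(p)@X.T).T+p[:3])-z2p([a[1] for a in P[n]],off[n],sc[n])).ravel())
        return np.concatenate(r+[[p[5]*10]])
    s=least_squares(f,x0,x_scale=[.01,.01,.01,.1,.1,.1]); return s.x,s.fun,RC(s.x)
A=(36,56,22.5);B=(36,-56,22.5);C=(-36,56,22.5);D=(-36,-56,22.5)
fA=(53,75,1.5);fB=(53,-75,1.5);fC=(-53,75,1.5);fD=(-53,-75,1.5)
E
python3 - <<'E'
from fitc import *
P={"side":[(A,(280,367)),(C,(417,412)),(D,(530,250)),(fA,(232,415)),(fC,(430,480)),(fD,(578,265))],
 "top":[(C,(210,523)),(D,(468,505)),(B,(467,340)),(fD,(520,548))]}
x,f,R=fitc(P,{"side":(160,150),"top":(175,130)},{"side":4,"top":6},[.534,.134,.158,.1,0,0])
print(x.round(4),f.round(2))
E
```

```text
[ 0.535   0.1339  0.1575  0.0963 -0.0375  0.005 ] [-0.66 -0.28 -0.64 -0.52 -0.28 -0.06 -0.13  0.11  0.63  0.69  0.65  0.04
  0.03  0.13  0.36 -0.13 -0.5   0.52  0.6  -0.02  0.05]
```

```bash
cat > arc.py <<'E'
from plan import *
import sys
def tcp(ph,c=.035,drop=.0031,hx=.040,hz=.010,fo=FO,dy=0):
    x=hx-hx*np.cos(ph)+c*np.sin(ph); z=hz+hx*np.sin(ph)+c*np.cos(ph)
    p=fo+RFW@np.array([x,dy,z]); return p-[0,0,drop]
if __name__=="__main__":
    st()
    for d in map(float,sys.argv[1:]): print(d,tcp(np.radians(d)).round(4),move(tcp(np.radians(d)),np.pi/2+FY))
E
python3 arc.py 35 30 25 20 15 10 5 0
```

```text
t 6.52 pos [536.  133.6 192.3] F [-0.1 -0.4 -0.9] M [-0.02  0.02 -0.03] w 62.8 jawyaw -1.472 xaxis [ 0.007 -0.009 -1.   ] q6 [ 0.12  0.26  1.62 -0.01  1.25  1.6 ]
35.0 [0.5341 0.1354 0.1625] ([29.7, -1.9, -2.3], -0.001)
30.0 [0.5312 0.1351 0.1589] ([33.3, -4.8, -2.3], -0.001)
25.0 [0.5287 0.1349 0.1551] ([37.2, -7.4, -2.4], -0.001)
20.0 [0.5264 0.1346 0.151 ] ([41.2, -9.7, -2.4], -0.001)
15.0 [0.5246 0.1345 0.1467] ([45.5, -11.6, -2.4], -0.001)
10.0 [0.5231 0.1343 0.1424] ([49.8, -13.1, -2.5], -0.001)
5.0 [0.522  0.1342 0.1378] ([54.3, -14.2, -2.5], -0.001)
0.0 [0.5213 0.1341 0.1333] ([58.9, -14.9, -2.6], -0.001)
```

Call:
move_arm([
  [[10, -1, -2], 0, 55],
  [[20, -2, -2], 0, 55],
  [[26, -2, -2], 0, 55],
  [[26, -2, -2], 0, 55],
  [[26, -2, -2], 0, 55],
])

```text
clock: 6.93
position: [0.5339, 0.1347, 0.1661]
ee_rot: [0.528, 0.474, 0.52, -0.476]
contact_force: [-0.5, -0.1, 0.2]
width: 0.0627
```

```bash
python3 arc.py 35 30 25 20
```

```text
t 6.93 pos [533.9 134.7 166.1] F [-0.5 -0.1  0.2] M [-0.08  0.01 -0.02] w 62.7 jawyaw -1.472 xaxis [ 0.007 -0.009 -1.   ] q6 [ 0.13  0.28  1.67 -0.01  1.19  1.6 ]
35.0 [0.5341 0.1354 0.1625] ([3.5, 0.3, -0.7], -0.001)
30.0 [0.5312 0.1351 0.1589] ([7.1, -2.7, -0.8], -0.001)
25.0 [0.5287 0.1349 0.1551] ([11.0, -5.3, -0.8], -0.001)
20.0 [0.5264 0.1346 0.151 ] ([15.0, -7.5, -0.8], -0.001)
```

Call:
move_arm([
  [[3.5, 0, -0.5], 0, 55],
  [[5.5, -1.2, -0.5], 0, 55],
  [[7, -2.5, -0.5], 0, 55],
  [[9, -4, -0.5], 0, 55],
  [[11, -5.3, -0.5], 0, 55],
  [[11, -5.3, -0.5], 0, 55],
])

```text
clock: 7.43
position: [0.528, 0.1345, 0.1548]
ee_rot: [0.528, 0.474, 0.52, -0.476]
contact_force: [0.1, -1.9, 2.5]
width: 0.0628
```

```bash
python3 pic.py h2 side,160,150,330,300,4;python3 arc.py 25 20 15 10
```

```text
t 7.43 pos [528.  134.5 154.8] F [ 0.1 -1.9  2.5] M [-0.26 -0.04 -0.15] w 62.8 jawyaw -1.472 xaxis [ 0.006 -0.009 -1.   ] q6 [ 0.13  0.28  1.69 -0.01  1.16  1.6 ]
t 7.48 pos [528.2 134.5 154.9] F [-0.9 -2.1  2.8] M [-0.26 -0.02 -0.15] w 63.2 jawyaw -1.472 xaxis [ 0.006 -0.009 -1.   ] q6 [ 0.13  0.28  1.69 -0.01  1.16  1.6 ]
25.0 [0.5287 0.1349 0.1551] ([-0.1, 0.5, -0.3], -0.001)
20.0 [0.5264 0.1346 0.151 ] ([3.9, -1.7, -0.4], -0.001)
15.0 [0.5246 0.1345 0.1467] ([8.2, -3.6, -0.4], -0.001)
10.0 [0.5231 0.1343 0.1424] ([12.5, -5.1, -0.5], -0.001)
```

View pics/h2_side.png

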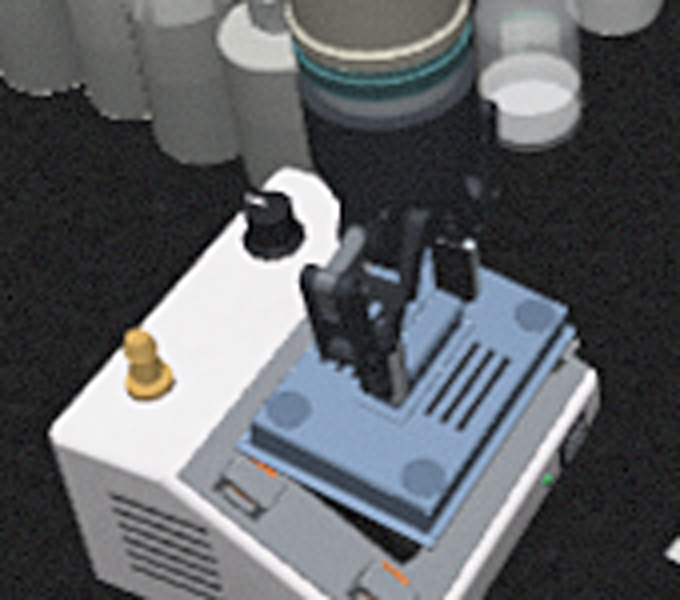

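Call:
move_arm([
  [[2, -0.9, 0.3], 0, 55],
  [[4, -1.7, 0.5], 0, 55],
  [[6, -2.6, 0.5], 0, 55],
  [[8, -3.6, 0.5], 0, 55],
  [[8, -3.6, 0.5], 0, 55],
])

```text
clock: 7.9
position: [0.5236, 0.1337, 0.1462]
ee_rot: [0.527, 0.473, 0.521, -0.476]
contact_force: [-3.5, -0.3, 3.5]
width: 0.0629
```

```bash
python3 pic.py h3 side,160,150,330,300,4;python3 arc.py 15 10 5 0
```

```text
t 7.9 pos [523.6 133.7 146.2] F [-3.5 -0.3  3.5] M [-0.02  0.27  0.03] w 62.9 jawyaw -1.472 xaxis [ 0.004 -0.009 -1.   ] q6 [ 0.13  0.29  1.71 -0.01  1.14  1.6 ]
t 7.95 pos [523.7 133.7 146.4] F [-3.1 -0.2  3.5] M [0.03 0.32 0.06] w 62.7 jawyaw -1.472 xaxis [ 0.004 -0.009 -1.   ] q6 [ 0.13  0.29  1.71 -0.01  1.14  1.6 ]
15.0 [0.5246 0.1345 0.1467] ([-0.4, 1.0, -0.6], -0.001)
10.0 [0.5231 0.1343 0.1424] ([4.0, -0.5, -0.7], -0.001)
5.0 [0.522  0.1342 0.1378] ([8.5, -1.6, -0.7], -0.001)
0.0 [0.5213 0.1341 0.1333] ([13.1, -2.4, -0.8], -0.001)
```

View pics/h3_side.png

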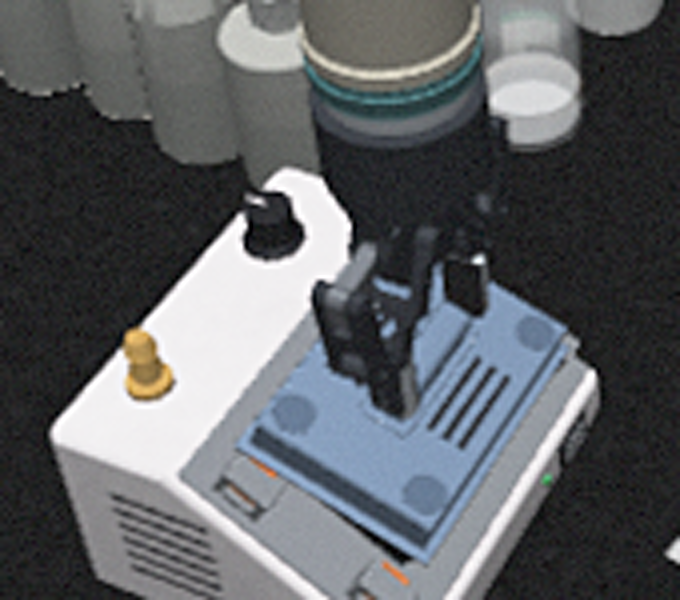

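Call:
move_arm([
  [[2, -0.5, 0], 0, 55],
  [[4, -1, 0], 0, 55],
  [[6, -1.7, 0], 0, 55],
  [[8, -2.2, 0], 0, 55],
  [[8, -2.2, 0], 0, 55],
])

```text
clock: 8.37
position: [0.5213, 0.1335, 0.1382]
ee_rot: [0.527, 0.473, 0.521, -0.476]
contact_force: [-3.9, -0.4, 5.5]
width: 0.063
```

```bash
python3 pic.py h4 side,160,150,330,300,4 top,175,130,305,240,6;python3 arc.py 15 10 5 0
```

```text
t 8.37 pos [521.3 133.5 138.2] F [-3.9 -0.4  5.5] M [0.01 0.44 0.09] w 63.0 jawyaw -1.472 xaxis [ 0.004 -0.009 -1.   ] q6 [ 0.13  0.29  1.73 -0.01  1.12  1.6 ]
t 8.47 pos [521.3 133.5 138.4] F [-3.9 -0.   5.1] M [0.04 0.47 0.01] w 62.7 jawyaw -1.472 xaxis [ 0.004 -0.009 -1.   ] q6 [ 0.13  0.29  1.73 -0.01  1.12  1.6 ]
15.0 [0.5246 0.1345 0.1467] ([-8.3, 3.4, -0.6], -0.001)
10.0 [0.5231 0.1343 0.1424] ([-3.9, 1.9, -0.6], -0.001)
5.0 [0.522  0.1342 0.1378] ([0.6, 0.8, -0.7], -0.001)
0.0 [0.5213 0.1341 0.1333] ([5.2, 0.1, -0.7], -0.001)
```

View pics/h4_side.png

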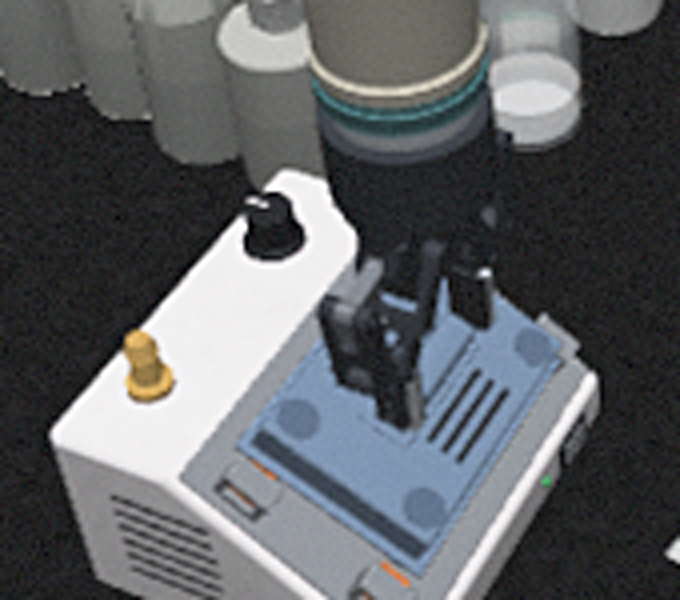

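View pics/h4_top.png

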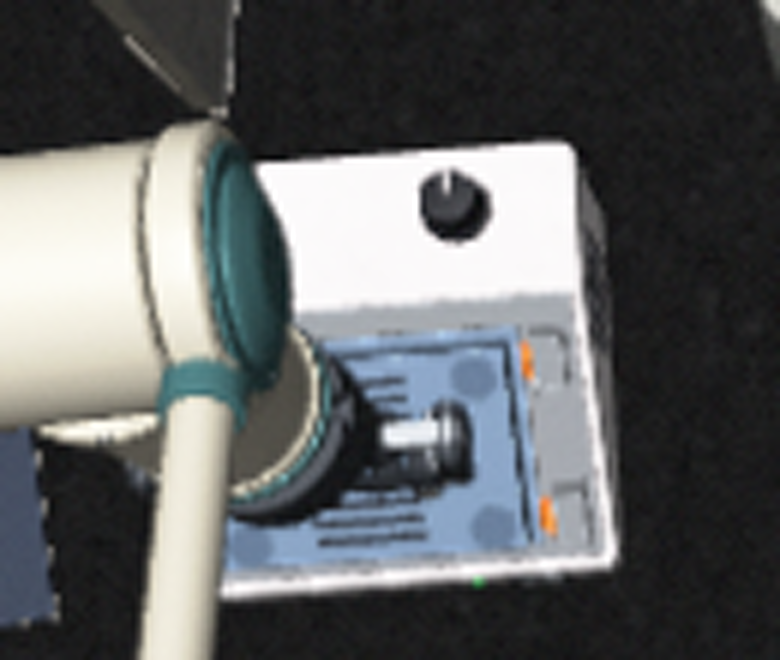

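Call:
move_arm([
  [[2, -0.7, 0], 0, 55],
  [[4, -1.3, 0], 0, 55],
  [[6, -1.8, 0], 0, 55],
  [[6, -1.8, 0], 0, 55],
])

```text
clock: 8.8
position: [0.519, 0.1333, 0.1331]
ee_rot: [0.527, 0.473, 0.521, -0.476]
contact_force: [-6.1, -2.2, 8.2]
width: 0.063
```

```bash
python3 pic.py h5 side,160,150,330,300,4;python3 arc.py 5 0
```

```text
t 8.8 pos [519.  133.3 133.1] F [-6.1 -2.2  8.2] M [0.01 0.72 0.01] w 63.0 jawyaw -1.472 xaxis [ 0.003 -0.009 -1.   ] q6 [ 0.13  0.29  1.74 -0.01  1.11  1.6 ]
t 8.85 pos [518.6 133.2 132.9] F [-5.9 -2.3  6.7] M [ 0.01  0.73 -0.01] w 62.8 jawyaw -1.472 xaxis [ 0.002 -0.009 -1.   ] q6 [ 0.13  0.29  1.74 -0.01  1.11  1.6 ]
5.0 [0.522  0.1342 0.1378] ([-5.0, 3.5, -0.6], -0.001)
0.0 [0.5213 0.1341 0.1333] ([-0.4, 2.8, -0.6], -0.001)
```

View pics/h5_side.png

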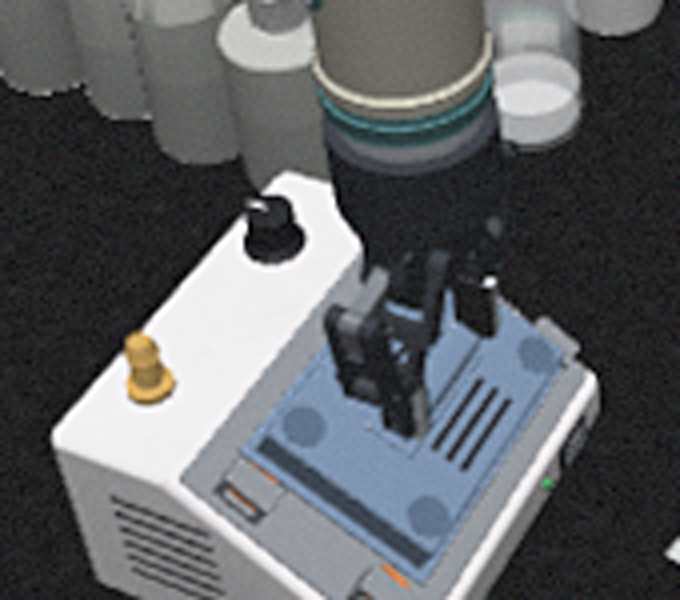

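Call:
move_arm([
  [[0, 0, 0], 0, 85],
  [[0, 0, 0], 0, 85],
  [[0, 0, 0], 0, 85],
  [[0, 0, 0], 0, 85],
  [[-15, 0, 0], 0, 85],
  [[-50, 0, 0], 0, 85],
  [[-90, 0, 0], 0, 85],
  [[-90, 0, 0], 0, 85],
])

```text
clock: 9.52
position: [0.5233, 0.1347, 0.2301]
ee_rot: [0.53, 0.477, 0.518, -0.472]
contact_force: [0.7, 1.1, 0.6]
width: 0.0851
```

```bash
python3 pic.py r1 side,160,150,330,300,4 top,175,130,305,240,6
```

```text
t 9.52 pos [523.3 134.7 230.1] F [0.7 1.1 0.6] M [-0.01 -0.07 -0.04] w 85.1 jawyaw -1.472 xaxis [ 0.017 -0.007 -1.   ] q6 [ 0.13  0.22  1.59 -0.01  1.32  1.6 ]
```

View pics/r1_side.png

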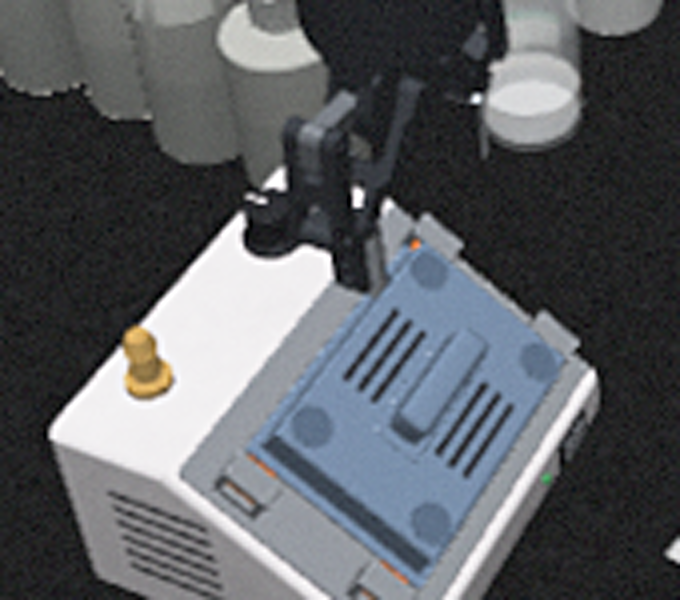

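View pics/r1_top.png

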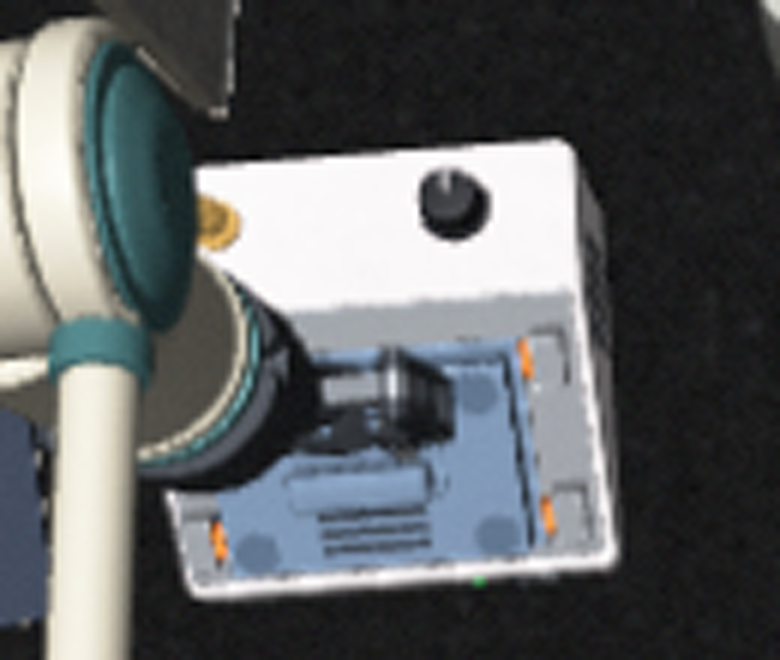

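```bash
cat >> fitc.py <<'E'
def rep(x,R):
    print("pose",x.round(4)); 
    Q=np.array([A,B,C,D])/1e3; W=(R@Q.T).T+x[:3]
    L=(RFW.T@(W-FO).T).T*1e3
    print("origin in frame mm",(RFW.T@(x[:3]-FO)*1e3).round(1)); print("pads frame z",L[:,2].round(1)); print("pads world",W.round(4).tolist())
E
python3 - <<'E'
from fitc import *
P={"side":[(A,(313,427)),(B,(430,270)),(C,(433,522)),(D,(542,362))],"top":[(B,(478,392)),(C,(257,553)),(D,(497,533))]}
x,f,R=fitc(P,{"side":(160,150),"top":(175,130)},{"side":4,"top":6},[.534,.134,.11,.1,.6,0])
print(f.round(2)); rep(x,R)
E
```

```text
[-0.01 -0.14  0.18  0.31 -0.01  0.06 -0.33 -0.29 -0.18 -0.03  0.05 -0.05
  0.19  0.32  0.  ]
pose [5.395e-01 1.354e-01 1.063e-01 9.370e-02 5.900e-01 2.000e-04]
origin in frame mm [-2.3 -0.6  9.9]
pads frame z [31.5 31.9 33.  33.4]
pads world [[0.5516, 0.1928, 0.1451], [0.5621, 0.0813, 0.1451], [0.4921, 0.1872, 0.105], [0.5025, 0.0757, 0.105]]
```

```bash
cat > pr.py <<'E'
from plan import *
import sys
W=dict(A=[.5516,.1928,.1451],B=[.5621,.0813,.1451],C=[.4921,.1872,.105],D=[.5025,.0757,.105])
u=np.array([np.cos(FY),np.sin(FY),0])
def tgt(k,up): return np.array(W[k])-.010*u+[0,0,up]
if __name__=="__main__":
    st(); print(tgt(sys.argv[1],0).round(4),move(tgt(sys.argv[1],float(sys.argv[2])/1e3),np.pi/2+FY))
E
python3 pr.py A 30
```

```text
t 9.62 pos [519.9 134.2 224.5] F [-0.  -0.  -0.1] M [ 0.05  0.03 -0.03] w 84.9 jawyaw -1.472 xaxis [ 0.007 -0.008 -1.   ] q6 [ 0.13  0.22  1.6  -0.01  1.32  1.6 ]
[0.5416 0.1918 0.1451] ([49.1, 27.0, -55.6], -0.001)
```

Call:
move_arm([
  [[0, 14, -28], 0, 0],
  [[0, 27, -55.6], 0, 0],
  [[10, 27, -55.6], 0, 0],
  [[20, 27, -55.6], 0, 0],
  [[35, 27, -55.6], 0, 0],
  [[45, 27, -55.6], 0, 0],
  [[45, 27, -55.6], 0, 0],
  [[45, 27, -55.6], 0, 0],
], force=30)

```text
clock: 10.28
position: [0.5405, 0.1909, 0.1778]
ee_rot: [0.527, 0.473, 0.521, -0.476]
contact_force: [-0.2, 0.2, 0.1]
width: -0.0003
```

```bash
python3 pic.py p1 side,160,150,330,300,4 top,175,130,305,240,6; python3 pr.py A 10
```

```text
t 10.28 pos [540.5 190.9 177.8] F [-0.2  0.2  0.1] M [0.01 0.06 0.01] w -0.3 jawyaw -1.473 xaxis [ 0.004 -0.009 -1.   ] q6 [ 0.22  0.31  1.6  -0.01  1.24  1.7 ]
t 10.38 pos [541.8 191.4 179.5] F [-0.9  0.8  0.2] M [ 0.01 -0.03 -0.01] w -0.1 jawyaw -1.473 xaxis [ 0.007 -0.008 -1.   ] q6 [ 0.22  0.31  1.59 -0.01  1.24  1.7 ]
[0.5416 0.1918 0.1451] ([24.4, -0.3, -0.7], -0.002)
```

View pics/p1_side.png

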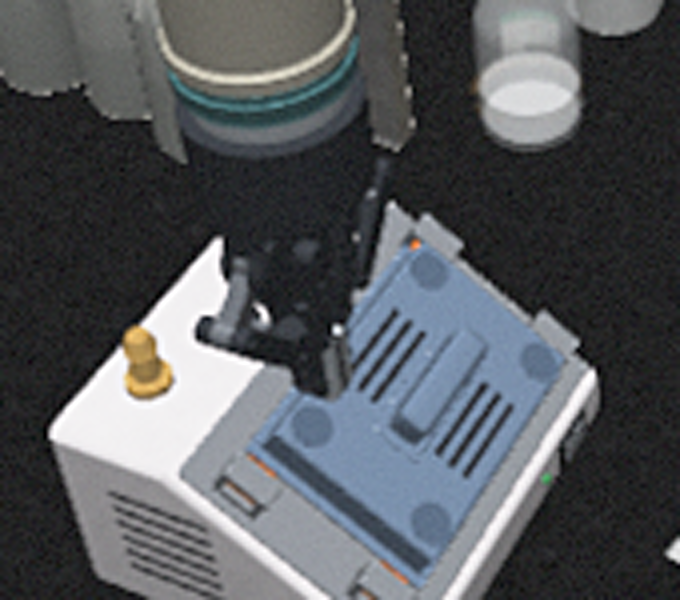

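```bash
python3 -c "
from plan import *
for z in (.16,.17,.18): print(z,(proj('side',[[.5412,.1912,z]])[0]-[160,150])*4)"
```

```text
0.16 [327.60486313 409.65588869]
0.17 [324.92260379 395.04229015]
0.18 [322.1998905  380.20828867]
```

Call:
move_arm([
  [[10, 0, 0], 0, 0],
  [[20, 0, 0], 0, 0],
  [[22, 0, 0], 0, 0],
  [[22, 0, 0], 0, 0],
])

```text
clock: 10.72
position: [0.541, 0.1909, 0.1562]
ee_rot: [0.527, 0.474, 0.521, -0.476]
contact_force: [0.3, -0.1, -0.9]
width: -0.0
```

Call:
move_arm([
  [[3, 0, 0], 0, 0],
  [[6, 0, 0], 0, 0],
  [[8, 0, 0], 0, 0],
  [[8, 0, 0], 0, 0],
])

```text
clock: 11.05
position: [0.5408, 0.1908, 0.1477]
ee_rot: [0.527, 0.473, 0.521, -0.476]
contact_force: [0.8, -0.2, -0.1]
width: 0.0001
```

Call:
move_arm([
  [[2, 0, 0], 0, 0],
  [[4, 0, 0], 0, 0],
  [[4, 0, 0], 0, 0],
])

```text
clock: 11.3
position: [0.5408, 0.1908, 0.1435]
ee_rot: [0.527, 0.473, 0.521, -0.476]
contact_force: [-0.2, -0.6, -0.6]
width: -0.0
```

Call:
move_arm([
  [[2, 0, 0], 0, 0],
  [[4, 0, 0], 0, 0],
  [[4, 0, 0], 0, 0],
])

```text
clock: 11.55
position: [0.5412, 0.1908, 0.1404]
ee_rot: [0.527, 0.474, 0.52, -0.476]
contact_force: [-1.5, -0.6, 7.3]
width: 0.0001
```

Call:
move_arm([
  [[2, 0, 0], 0, 0],
  [[4, 0, 0], 0, 0],
  [[4, 0, 0], 0, 0],
])

```text
clock: 11.8
position: [0.5416, 0.1907, 0.1382]
ee_rot: [0.528, 0.474, 0.52, -0.475]
contact_force: [-3.3, -1.7, 10.6]
width: -0.0002
```

Call:
move_arm([
  [[1.5, 0, 0], 0, 0],
  [[3, 0, 0], 0, 0],
  [[3, 0, 0], 0, 0],
])

```text
clock: 12.05
position: [0.5419, 0.1905, 0.1373]
ee_rot: [0.529, 0.475, 0.519, -0.475]
contact_force: [-3.6, -1.1, 11.6]
width: -0.0005
```

```bash
python3 pic.py p2 side,160,150,330,300,4
```

```text
t 12.05 pos [541.9 190.5 137.3] F [-3.6 -1.1 11.6] M [-0.2   0.43  0.03] w -0.5 jawyaw -1.472 xaxis [ 0.009 -0.009 -1.   ] q6 [ 0.22  0.34  1.66 -0.01  1.14  1.7 ]
```

View pics/p2_side.png

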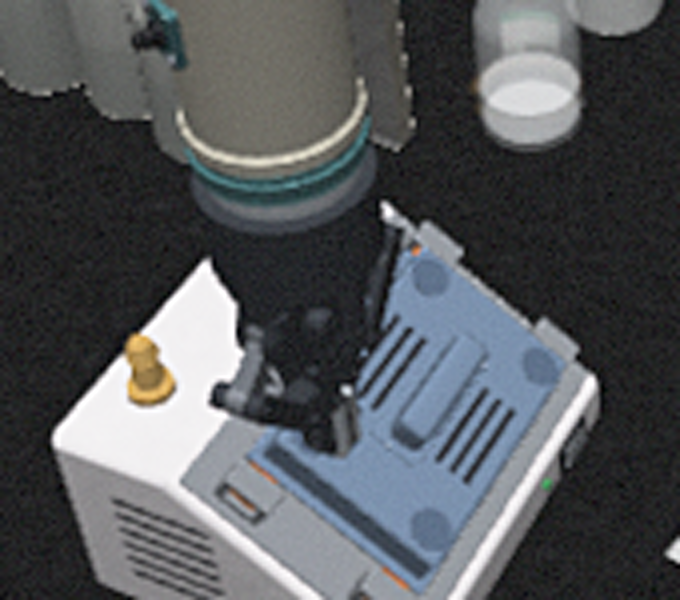

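Call:
move_arm([
  [[2, 0, 0], 0, 0],
  [[4, 0, 0], 0, 0],
  [[5, 0, 0], 0, 0],
  [[5, 0, 0], 0, 0],
])

```text
clock: 12.43
position: [0.5424, 0.1902, 0.1353]
ee_rot: [0.529, 0.475, 0.519, -0.474]
contact_force: [-4.7, -2.4, 15.2]
width: -0.0
```

Call:
move_arm([
  [[3, 0, 0], 0, 0],
  [[5, 0, 0], 0, 0],
  [[6, 0, 0], 0, 0],
  [[6, 0, 0], 0, 0],
])

```text
clock: 12.77
position: [0.5428, 0.1902, 0.133]
ee_rot: [0.53, 0.476, 0.518, -0.473]
contact_force: [-6.0, -2.3, 20.3]
width: -0.0002
```

Call:
move_arm([
  [[3, 0, 0], 0, 0],
  [[5, 0, 0], 0, 0],
  [[7, 0, 0], 0, 0],
  [[7, 0, 0], 0, 0],
])

```text
clock: 13.1
position: [0.5463, 0.1913, 0.1305]
ee_rot: [0.532, 0.479, 0.516, -0.47]
contact_force: [-1.1, -0.1, 19.8]
width: 0.0002
```

```bash
python3 pic.py p3 side,160,150,330,300,4
```

```text
t 13.1 pos [546.3 191.3 130.5] F [-1.1 -0.1 19.8] M [ 0.1   0.06 -0.01] w 0.2 jawyaw -1.472 xaxis [ 0.025 -0.006 -1.   ] q6 [ 0.22  0.34  1.67 -0.01  1.11  1.7 ]
```

View pics/p3_side.png

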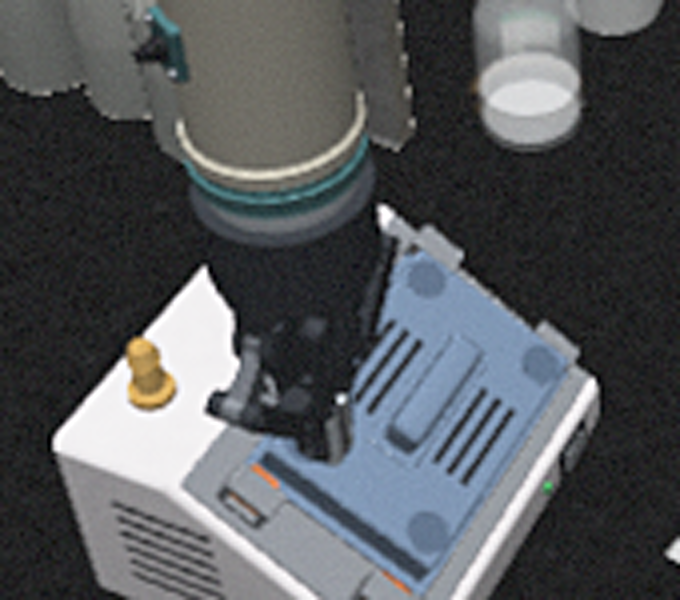

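Call:
move_arm([
  [[-10, 0, 0], 0, 0],
  [[-30, 0, 0], 0, 0],
  [[-50, 0, 20], 0, 0],
  [[-50, 0, 40], 0, 0],
  [[-50, 0, 60], 0, 0],
  [[-50, 0, 60], 0, 0],
])

```text
clock: 13.65
position: [0.5515, 0.129, 0.1817]
ee_rot: [0.532, 0.479, 0.515, -0.471]
contact_force: [0.6, 0.7, -1.1]
width: 0.0
```

```bash
python3 pic.py p4 side,160,150,330,300,4 top,175,130,305,240,6; python3 pr.py B 12
```

```text
t 13.65 pos [551.5 129.  181.7] F [ 0.6  0.7 -1.1] M [ 0.04 -0.   -0.02] w 0.0 jawyaw -1.474 xaxis [ 0.026 -0.008 -1.   ] q6 [ 0.11  0.28  1.62 -0.01  1.21  1.59]
t 13.75 pos [551.  131.7 181.1] F [ 0.2 -0.6 -0.2] M [ 0.03 -0.01  0.01] w 0.0 jawyaw -1.474 xaxis [ 0.025 -0.005 -1.   ] q6 [ 0.12  0.28  1.62 -0.01  1.21  1.59]
[0.5521 0.0803 0.1451] ([24.3, -4.4, 51.1], -0.003)
```

View pics/p4_side.png

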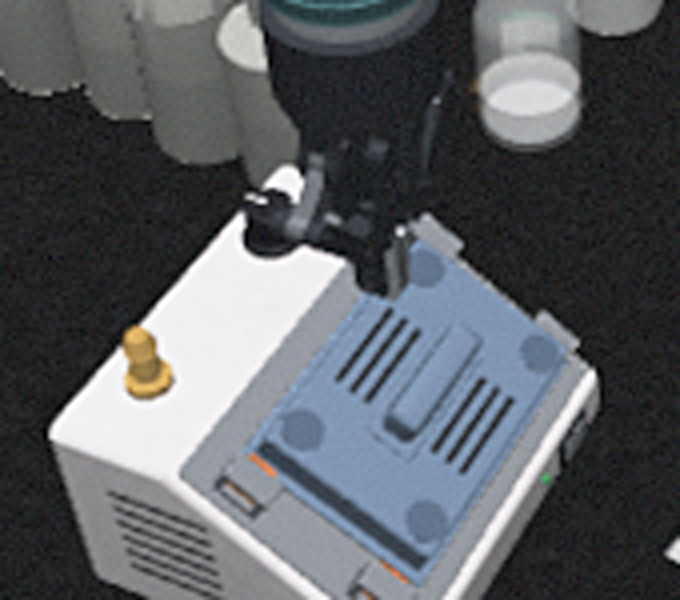

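View pics/p4_top.png

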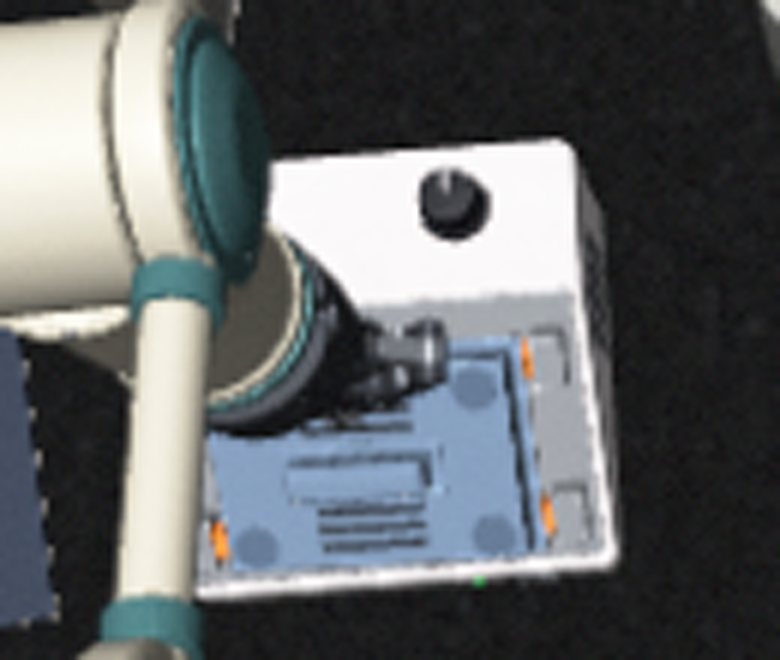

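```bash
python3 - <<'E'
from fitc import *
P={"side":[(A,(302,428)),(B,(427,268)),(C,(428,521)),(D,(541,353))],"top":[(B,(475,385)),(C,(257,548)),(D,(493,535))]}
x,f,R=fitc(P,{"side":(160,150),"top":(175,130)},{"side":4,"top":6},[.534,.134,.11,.1,.6,0])
print(f.round(2)); rep(x,R)
E
```

```text
[ 0.34  0.15 -0.2   0.07 -0.17 -0.32 -0.01  0.07 -0.    0.24 -0.26 -0.18
  0.2  -0.01 -0.57]
pose [ 0.5404  0.1346  0.1068  0.0901  0.5087 -0.0566]
origin in frame mm [-1.3 -1.4  9.8]
pads frame z [25.  32.  32.4 39.3]
pads world [[0.5572, 0.1936, 0.1412], [0.5642, 0.0819, 0.1467], [0.4946, 0.1879, 0.1061], [0.5016, 0.0763, 0.1116]]
```

```bash
python3 -c "
from plan import *
print(move([.556,.081,.150],np.pi/2+FY))"
```

```text
([31.5, -0.7, 50.7], -0.003)
```

Call:
move_arm([
  [[0, 0, 26], 0, 0],
  [[0, -0.5, 50.7], 0, 0],
  [[10, -0.5, 50.7], 0, 0],
  [[20, -0.5, 50.7], 0, 0],
  [[31, -0.7, 50.7], 0, 0],
  [[31, -0.7, 50.7], 0, 0],
  [[31, -0.7, 50.7], 0, 0],
])

```text
clock: 14.33
position: [0.5549, 0.0822, 0.1492]
ee_rot: [0.531, 0.479, 0.517, -0.471]
contact_force: [0.2, -0.5, 0.3]
width: -0.0002
```

```bash
python3 pic.py q1 side,160,150,330,300,4 top,175,130,305,240,6
```

```text
t 14.33 pos [554.9  82.2 149.2] F [ 0.2 -0.5  0.3] M [-0.02 -0.02  0.01] w -0.2 jawyaw -1.473 xaxis [ 0.022 -0.005 -1.   ] q6 [ 0.03  0.3   1.68 -0.01  1.14  1.5 ]
```

View pics/q1_side.png

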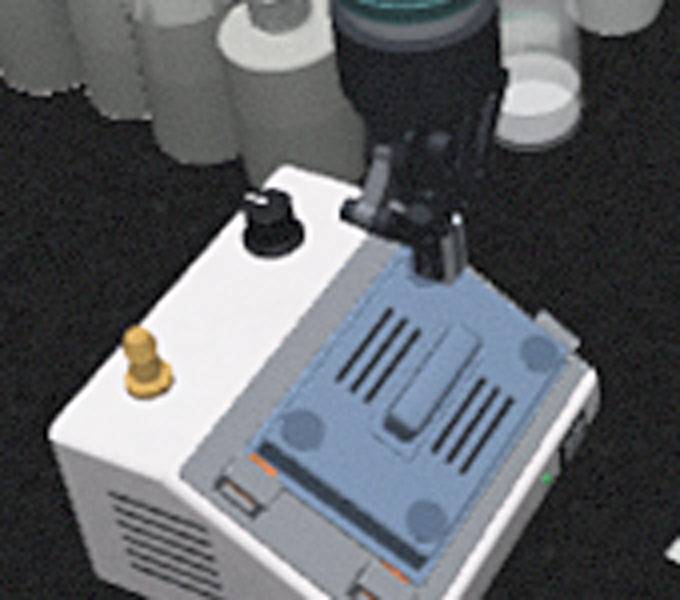

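Call:
move_arm([
  [[3, 0, 0], 0, 0],
  [[6, 0, 0], 0, 0],
  [[9, 0, 0], 0, 0],
  [[9, 0, 0], 0, 0],
])

```text
clock: 14.77
position: [0.5572, 0.0824, 0.1427]
ee_rot: [0.532, 0.48, 0.516, -0.469]
contact_force: [-1.7, 0.9, 7.9]
width: 0.0004
```

Call:
move_arm([
  [[2, 0, 0], 0, 0],
  [[4, 0, 0], 0, 0],
  [[5, 0, 0], 0, 0],
  [[5, 0, 0], 0, 0],
])

```text
clock: 15.1
position: [0.5579, 0.0827, 0.1399]
ee_rot: [0.533, 0.481, 0.515, -0.469]
contact_force: [-3.8, 0.3, 12.3]
width: 0.0002
```

Call:
move_arm([
  [[3, 0, 0], 0, 0],
  [[5, 0, 0], 0, 0],
  [[6, 0, 0], 0, 0],
  [[6, 0, 0], 0, 0],
])

```text
clock: 15.43
position: [0.559, 0.0828, 0.1357]
ee_rot: [0.534, 0.482, 0.514, -0.468]
contact_force: [-1.1, 0.9, 8.4]
width: 0.0001
```

Call:
move_arm([
  [[2, 0, 0], 0, 0],
  [[4, 0, 0], 0, 0],
  [[5, 0, 0], 0, 0],
  [[5, 0, 0], 0, 0],
])

```text
clock: 15.77
position: [0.5591, 0.0828, 0.133]
ee_rot: [0.534, 0.482, 0.514, -0.467]
contact_force: [-4.6, -0.7, 13.7]
width: -0.0002
```

Call:
move_arm([
  [[3, 0, 0], 0, 0],
  [[5, 0, 0], 0, 0],
  [[6, 0, 0], 0, 0],
  [[6, 0, 0], 0, 0],
])

```text
clock: 16.1
position: [0.5592, 0.0828, 0.1304]
ee_rot: [0.535, 0.482, 0.513, -0.467]
contact_force: [-6.8, -0.2, 20.5]
width: -0.0001
```

```bash
python3 pic.py q2 side,160,150,330,300,4 top,175,130,305,240,6
```

```text
t 16.1 pos [559.2  82.8 130.4] F [-6.8 -0.2 20.5] M [-0.1   0.98 -0.06] w -0.1 jawyaw -1.472 xaxis [ 0.037 -0.004 -0.999] q6 [ 0.03  0.32  1.71 -0.01  1.08  1.5 ]
```

View pics/q2_side.png

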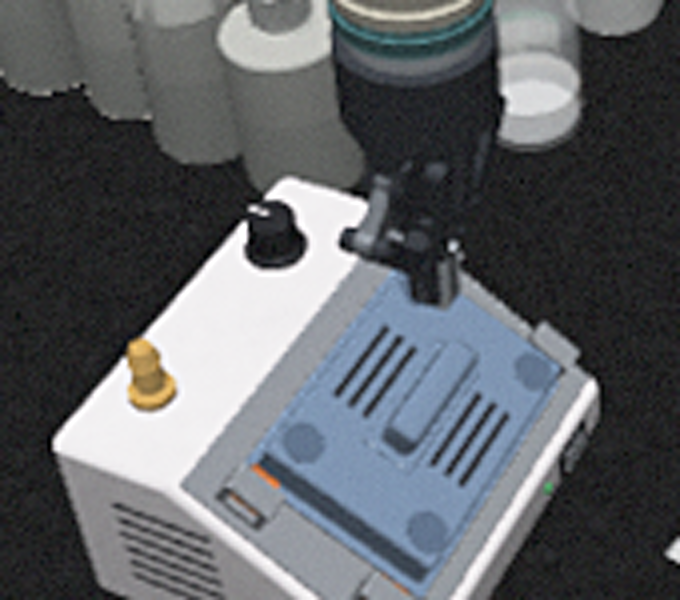

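View pics/q2_top.png

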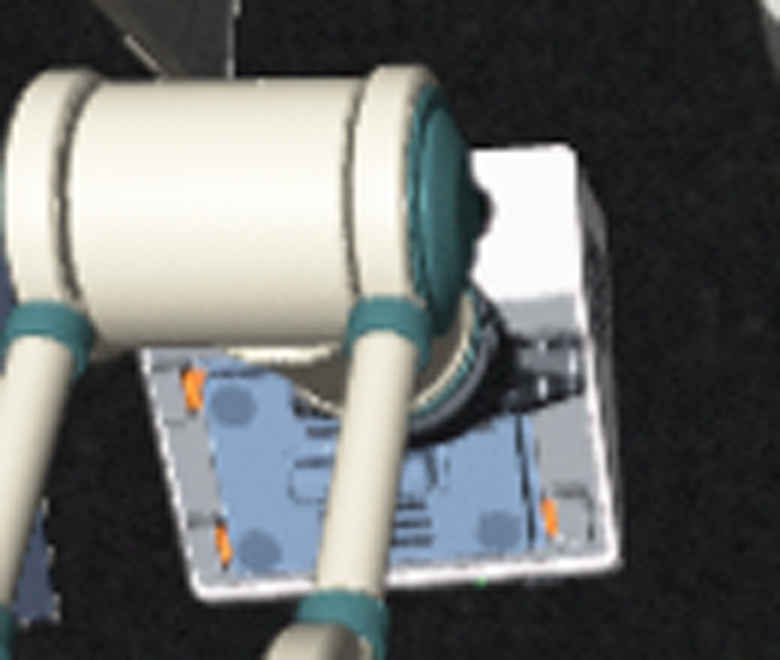

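Call:
move_arm([
  [[-10, 0, 0], 0, 0],
  [[-40, 0, 0], 0, 0],
  [[-60, -20, -10], 0, 0],
  [[-60, -50, -30], 0, 0],
  [[-60, -80, -50], 0, 0],
  [[-60, -100, -70], 0, 0],
  [[-60, -100, -70], 0, 0],
])

```text
clock: 16.78
position: [0.4451, 0.1449, 0.186]
ee_rot: [0.534, 0.481, 0.515, -0.467]
contact_force: [-0.9, -0.4, 0.0]
width: 0.0
```

```bash
python3 pic.py q3 side,160,150,330,300,4 top,175,130,305,240,6
```

```text
t 16.78 pos [445.1 144.9 186. ] F [-0.9 -0.4  0. ] M [-0.03 -0.02  0.01] w 0.0 jawyaw -1.47 xaxis [ 0.032 -0.003 -0.999] q6 [ 0.17  0.13  1.82 -0.01  1.16  1.65]
```

View pics/q3_side.png

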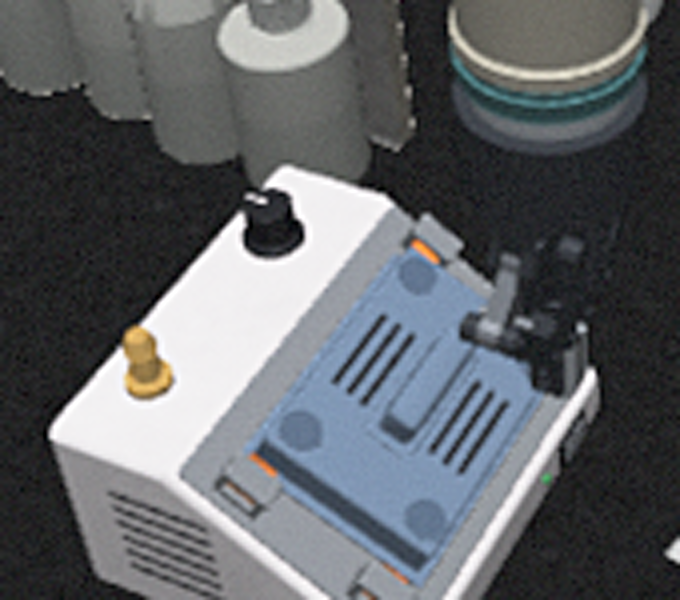

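View pics/q3_top.png

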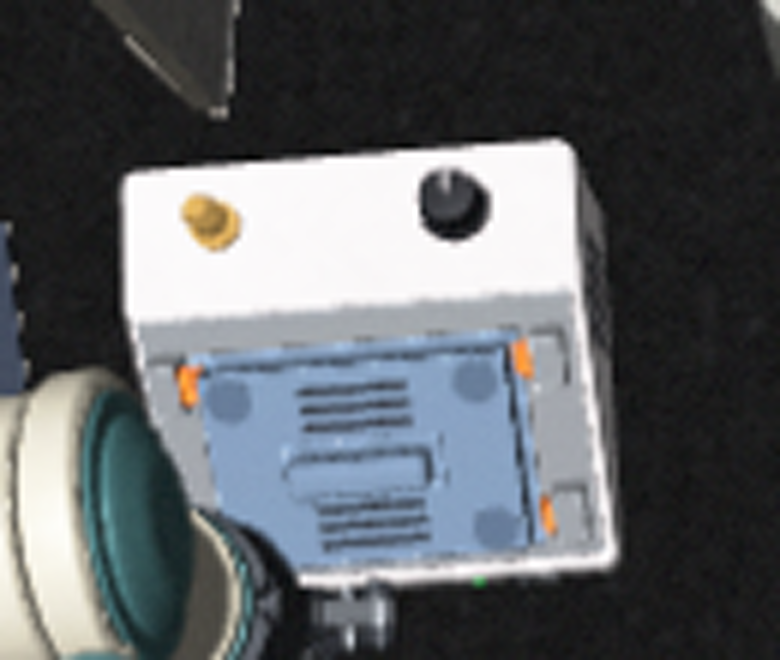

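Both upper clips (side 428,250 and 265,465) show their orange noses over the rim; lower ones are still loose. Pose fit and on to the lower-left pad.

```bash
python3 - <<'E'
from fitc import *
P={"side":[(A,(301,429)),(B,(419,275)),(C,(428,519))],"top":[(A,(228,400)),(B,(475,381)),(D,(495,527))]}
x,f,R=fitc(P,{"side":(160,150),"top":(175,130)},{"side":4,"top":6},[.534,.134,.11,.1,.6,0])
print(f.round(2)); rep(x,R)
Q=(R@(np.array(C)/1e3))+x[:3]
u=np.array([np.cos(FY),np.sin(FY),0])
t=Q-.008*u; print(t,move(t+[0,0,.010],np.pi/2+FY))
E
```

```text
[ 0.26  0.07 -0.03 -0.03 -0.15 -0.01 -0.02 -0.09 -0.02 -0.21 -0.02  0.19
  0.08]
pose [0.5419 0.137  0.1046 0.0982 0.4961 0.0076]
origin in frame mm [-1.2  0.8  7.1]
pads frame z [25.6 24.9 33.9 33.2]
pads world [[0.5571, 0.1946, 0.1419], [0.5685, 0.0832, 0.1411], [0.4941, 0.1884, 0.1076], [0.5054, 0.077, 0.1069]]
[0.48610075 0.18762649 0.10760631] ([70.2, 37.5, -41.0], 0.001)
```

Call:
move_arm([
  [[0, 20, -41], 0, 0],
  [[10, 37.5, -41], 0, 0],
  [[35, 37.5, -41], 0, 0],
  [[60, 37.5, -41], 0, 0],
  [[68, 37.5, -41], 0, 0],
  [[68, 37.5, -41], 0, 0],
  [[68, 37.5, -41], 0, 0],
])

```text
clock: 17.47
position: [0.4869, 0.1873, 0.1198]
ee_rot: [0.535, 0.482, 0.513, -0.466]
contact_force: [-0.4, -0.2, 0.9]
width: -0.0001
```

Call:
move_arm([
  [[4, 0, 0], 0, 0],
  [[8, 0, 0], 0, 0],
  [[12, 0, 0], 0, 0],
  [[12, 0, 0], 0, 0],
])

```text
clock: 17.8
position: [0.4871, 0.1871, 0.1077]
ee_rot: [0.535, 0.482, 0.513, -0.467]
contact_force: [0.0, -0.9, 0.0]
width: -0.0004
```

```bash
python3 pic.py c1 side,160,150,330,300,4
```

```text
t 17.8 pos [487.1 187.1 107.7] F [ 0.  -0.9  0. ] M [ 0.01  0.03 -0.03] w -0.4 jawyaw -1.471 xaxis [ 0.038 -0.005 -0.999] q6 [ 0.24  0.28  1.83 -0.02  0.99  1.72]
```

View pics/c1_side.png

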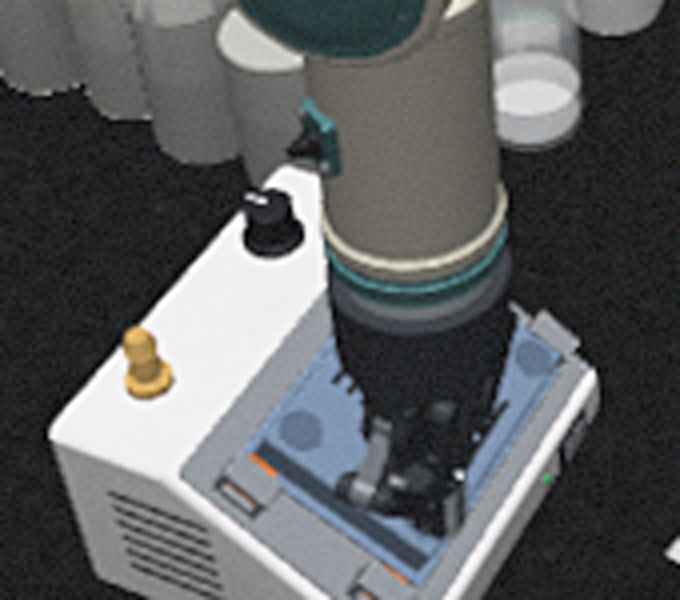

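Call:
move_arm([
  [[2, 2, 0], 0, 0],
  [[4, 2, 0], 0, 0],
  [[6, 2, 0], 0, 0],
  [[6, 2, 0], 0, 0],
])

```text
clock: 18.18
position: [0.4893, 0.187, 0.1024]
ee_rot: [0.536, 0.482, 0.513, -0.467]
contact_force: [-2.8, -1.6, 5.7]
width: -0.0001
```

Call:
move_arm([
  [[2, 0, 0], 0, 0],
  [[4, 0, 0], 0, 0],
  [[5, 0, 0], 0, 0],
  [[5, 0, 0], 0, 0],
])

```text
clock: 18.52
position: [0.4895, 0.1869, 0.0989]
ee_rot: [0.536, 0.482, 0.513, -0.466]
contact_force: [-4.1, -1.0, 12.7]
width: 0.0001
```

Call:
move_arm([
  [[2, 0, 0], 0, 0],
  [[4, 0, 0], 0, 0],
  [[6, 0, 0], 0, 0],
  [[6, 0, 0], 0, 0],
])

```text
clock: 18.85
position: [0.4897, 0.1869, 0.0953]
ee_rot: [0.536, 0.482, 0.513, -0.466]
contact_force: [-5.8, -2.2, 18.7]
width: -0.0
```

Call:
move_arm([
  [[2, 0, 0], 0, 0],
  [[4, 0, 0], 0, 0],
  [[6, 0, 0], 0, 0],
  [[6, 0, 0], 0, 0],
])

```text
clock: 19.18
position: [0.4912, 0.1874, 0.0916]
ee_rot: [0.537, 0.484, 0.512, -0.465]
contact_force: [-3.7, -0.4, 14.7]
width: 0.0001
```

Call:
move_arm([
  [[2, 0, 0], 0, 0],
  [[4, 0, 0], 0, 0],
  [[5, 0, 0], 0, 0],
  [[5, 0, 0], 0, 0],
])

```text
clock: 19.52
position: [0.4913, 0.1874, 0.0893]
ee_rot: [0.537, 0.484, 0.512, -0.464]
contact_force: [-7.3, -1.6, 20.5]
width: 0.0001
```

Call:
move_arm([
  [[-10, 0, 0], 0, 0],
  [[-30, 0, 0], 0, 0],
  [[-50, -40, 0], 0, 0],
  [[-50, -80, 30], 0, 0],
  [[-50, -80, 60], 0, 0],
  [[-50, -80, 60], 0, 0],
])

```text
clock: 20.02
position: [0.4127, 0.1158, 0.1362]
ee_rot: [0.537, 0.483, 0.511, -0.466]
contact_force: [0.8, 0.4, -0.2]
width: -0.0002
```

```bash
python3 pic.py c2 side,160,150,330,300,4 top,175,130,305,240,6
```

```text
t 20.02 pos [412.7 115.8 136.2] F [ 0.8  0.4 -0.2] M [-0.   -0.01  0.  ] w -0.2 jawyaw -1.472 xaxis [ 0.044 -0.007 -0.999] q6 [ 0.12  0.12  1.98 -0.01  1.01  1.6 ]
```

View pics/c2_side.png

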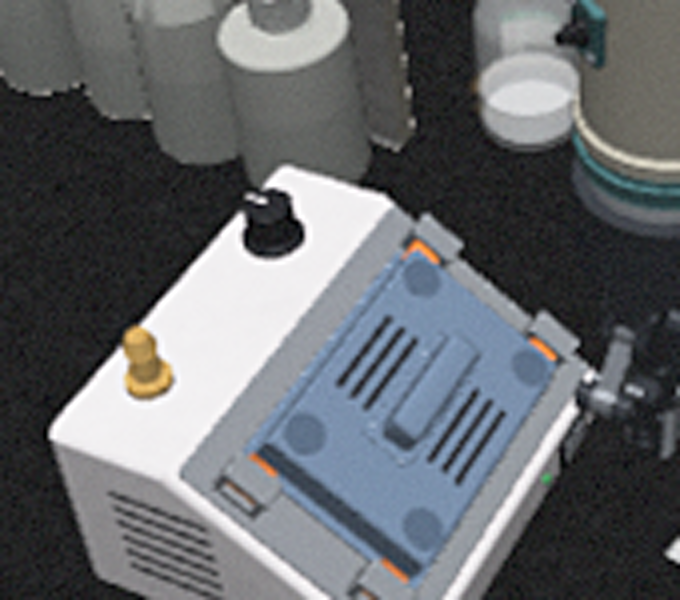

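View pics/c2_top.png

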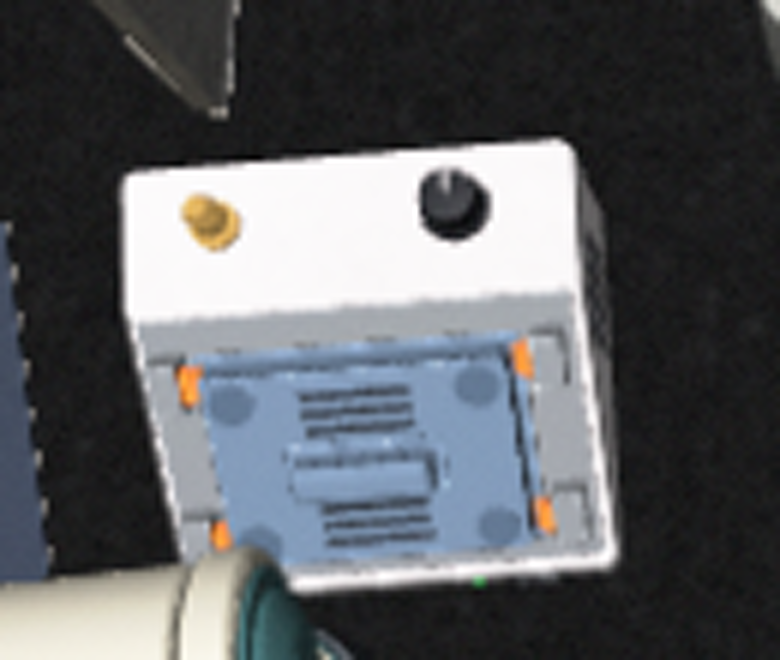

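```bash
python3 - <<'E'
from fitc import *
P={"side":[(A,(306,432)),(B,(422,278)),(C,(423,527)),(D,(532,366))],"top":[(A,(231,405)),(B,(477,385)),(D,(498,526))]}
x,f,R=fitc(P,{"side":(160,150),"top":(175,130)},{"side":4,"top":6},[.534,.134,.11,.1,.6,0])
print(f.round(2)); rep(x,R)
Q=(R@(np.array(D)/1e3))+x[:3]
u=np.array([np.cos(FY),np.sin(FY),0])
t=Q-.006*u; print(t,move(t+[0,0,.010],np.pi/2+FY),move(t+[0,0,.035],np.pi/2+FY))
E
```

```text
[-0.13 -0.02  0.17 -0.2   0.37  0.15 -0.08  0.19 -0.13 -0.34 -0.04 -0.14
  0.04 -0.    0.04]
pose [0.5443 0.1367 0.101  0.0954 0.5996 0.0038]
origin in frame mm [-1.3  0.3  2.8]
pads frame z [24.9 24.8 25.7 25.6]
pads world [[0.5558, 0.194, 0.1401], [0.5667, 0.0825, 0.1397], [0.4967, 0.1884, 0.0994], [0.5076, 0.0769, 0.0991]]
[0.50158969 0.07628987 0.09909203] ([31.7, 79.6, 50.8], -0.002) ([6.7, 80.8, 51.0], -0.002)
```

Call:
move_arm([
  [[0, 10, 26], 0, 0],
  [[-3, 40, 51], 0, 0],
  [[-3, 80, 51], 0, 0],
  [[10, 80, 51], 0, 0],
  [[25, 80, 51], 0, 0],
  [[32, 80, 51], 0, 0],
  [[32, 80, 51], 0, 0],
  [[32, 80, 51], 0, 0],
])

```text
clock: 20.78
position: [0.5019, 0.0768, 0.1084]
ee_rot: [0.537, 0.485, 0.511, -0.464]
contact_force: [-0.2, -0.5, 1.0]
width: -0.0002
```

Call:
move_arm([
  [[4, 0, 0], 0, 0],
  [[8, 0, 0], 0, 0],
  [[12, 0, 0], 0, 0],
  [[12, 0, 0], 0, 0],
])

```text
clock: 21.12
position: [0.5027, 0.077, 0.0966]
ee_rot: [0.537, 0.485, 0.511, -0.464]
contact_force: [-1.0, 0.4, 5.5]
width: 0.0002
```

Call:
move_arm([
  [[2, 0, 0], 0, 0],
  [[4, 0, 0], 0, 0],
  [[5, 0, 0], 0, 0],
  [[5, 0, 0], 0, 0],
])

```text
clock: 21.45
position: [0.5028, 0.0771, 0.0932]
ee_rot: [0.537, 0.485, 0.511, -0.464]
contact_force: [-5.4, 0.5, 12.7]
width: -0.0001
```

Call:
move_arm([
  [[2, 0, 0], 0, 0],
  [[4, 0, 0], 0, 0],
  [[6, 0, 0], 0, 0],
  [[6, 0, 0], 0, 0],
])

```text
clock: 21.78
position: [0.5029, 0.077, 0.0899]
ee_rot: [0.538, 0.485, 0.51, -0.463]
contact_force: [-6.8, -0.7, 20.8]
width: 0.0001
```

Call:
move_arm([
  [[2, 0, 0], 0, 0],
  [[4, 0, 0], 0, 0],
  [[5, 0, 0], 0, 0],
  [[5, 0, 0], 0, 0],
])

```text
clock: 22.12
position: [0.5029, 0.077, 0.0881]
ee_rot: [0.538, 0.486, 0.51, -0.463]
contact_force: [-8.0, -0.6, 25.3]
width: 0.0002
```

Call:
move_arm([
  [[-10, 0, 0], 0, 0],
  [[-40, 0, 0], 0, 0],
  [[-70, -40, 20], 0, 0],
  [[-100, -80, 40], 0, 0],
  [[-130, -120, 70], 0, 0],
  [[-130, -160, 100], 0, 0],
  [[-130, -170, 120], 0, 0],
  [[-130, -170, 120], 0, 0],
])

```text
clock: 22.78
position: [0.3365, -0.0602, 0.2112]
ee_rot: [0.539, 0.485, 0.509, -0.463]
contact_force: [-0.1, -0.5, -0.2]
width: 0.0002
```

```bash
python3 pic.py e1 side,160,150,330,300,4 top,175,130,305,240,6; python3 - <<'E'
from h import *
cv2.imwrite("pics/e1_full.png",viewer.get_image("top")[:,:,::-1])
E
```

```text
t 22.78 pos [336.5 -60.2 211.2] F [-0.1 -0.5 -0.2] M [ 0.01  0.01 -0.  ] w 0.2 jawyaw -1.471 xaxis [ 0.052 -0.005 -0.999] q6 [-0.4  -0.11  1.99  0.02  1.21  1.07]
```

View pics/e1_side.png

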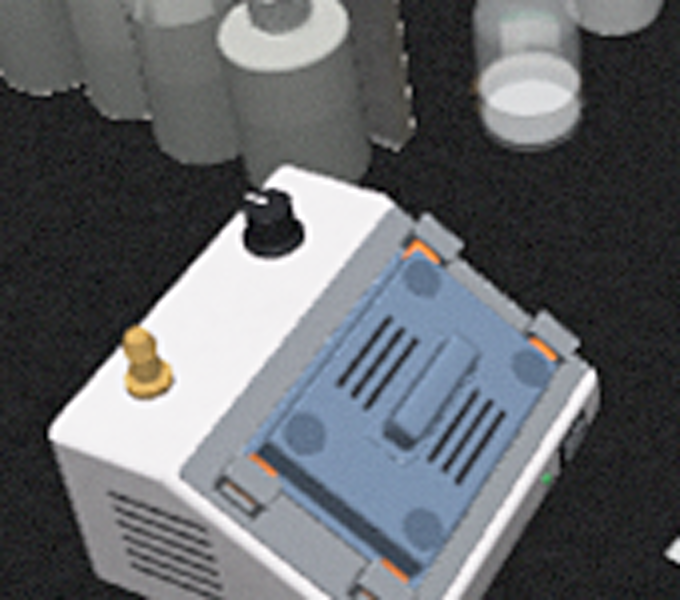

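View pics/e1_top.png

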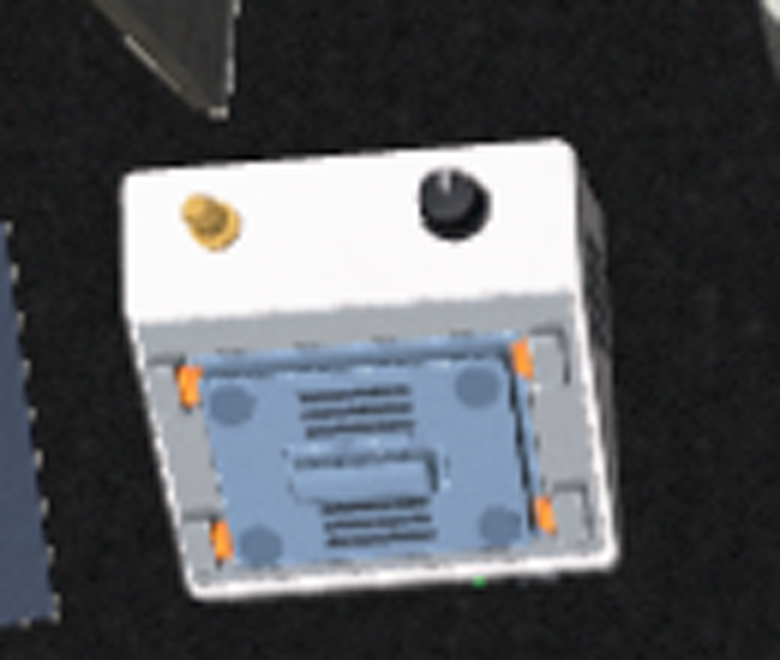

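View pics/e1_full.png

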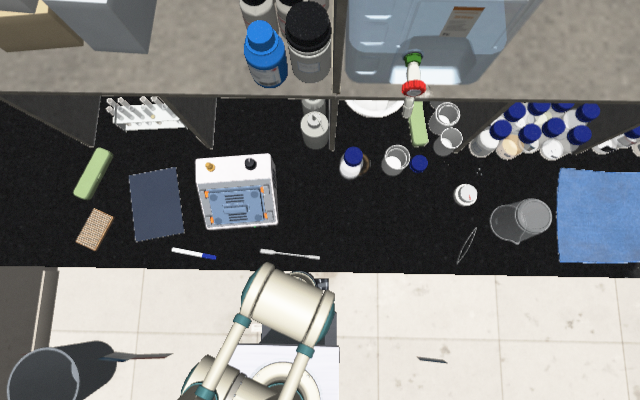

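```bash
python3 - <<'E'
from fitc import *
P={"side":[(A,(306,432)),(B,(422,278)),(C,(423,527)),(D,(532,367))],"top":[(A,(231,405)),(B,(477,385)),(C,(261,545)),(D,(498,526))]}
x,f,R=fitc(P,{"side":(160,150),"top":(175,130)},{"side":4,"top":6},[.534,.134,.11,.1,.6,0])
print(f.round(2)); rep(x,R)
st()
print(manip.sign_off())
E
```

```text
[-0.05  0.02  0.2  -0.14  0.38  0.22 -0.12  0.04 -0.06 -0.31  0.03 -0.13
 -0.27 -0.12  0.12 -0.05  0.05]
pose [0.5445 0.1366 0.1007 0.0955 0.6037 0.0048]
origin in frame mm [-1.4  0.2  2.4]
pads frame z [24.8 24.5 25.3 25. ]
pads world [[0.5558, 0.1939, 0.1399], [0.5668, 0.0824, 0.1394], [0.4968, 0.1882, 0.099], [0.5078, 0.0768, 0.0985]]
t 22.93 pos [338.6 -59.8 210.8] F [-0.5  0.5  0.2] M [-0.02  0.    0.05] w 0.5 jawyaw -1.476 xaxis [ 0.053 -0.004 -0.999] q6 [-0.4  -0.1   1.99  0.02  1.2   1.07]
the job is handed in; nothing more can be done
None
```

The cover is on the filter frame with all four clips over its rim. I handed the job in at 22.9 s of the 56 s allowed; the hand-in gives no verdict.

**How it was done:** The tool can only point straight down. So I gripped the bar by its two ends, carried the cover over, and let it tilt between the fingers while lowering it onto the slope. It came to rest on the four clips with its underside about 10 mm out of the face. I then pressed the upper left, upper right, lower left and lower right pads with closed fingers.

**Forces:** The highest downward push I read was about 25 N, roughly 10 mm of pump travel against the 14 mm limit.

**Last checks:**
- **Pad heights:** the camera fit puts the pads at 24.8, 24.5, 25.3 and 25.0 mm out of the face (allowed 21 to 26.2). The fit is good to about 1 mm, so the lower left pad at 25.3 is close to its margin.
- **Alignment:** the cover is about 0.005 rad from the frame.
- **Clips:** all four orange noses show over the rim in both views.
- **Bystanders:** the bottle, cup and spatula look unmoved in the overhead picture. I judged that by eye and did not measure it.
- **Contact:** the arm is clear of everything.

**What differed from expected:**
- My first grasp sat too low on the bar, so I redid it higher before lifting.
- I read no force drop at the lower right corner. The camera fit already showed it home after the lower left press, and pressing it met only the hard stop.

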